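# Pack jars into a clamped shoulder gift box

### The job

Pack the customer's order as a gift. The closed, empty box stands in the open cradle: push the cradle's clamp in until it catches, so that it holds the base down, then draw the tight lid straight up and stand it mouth down to one side on the counter. Stand every red-capped jar from the order tray upright in the box, square to the walls and one to a compartment, and press the lid back fully home. Only then pinch the cradle's two red buttons together between the fingers so that the clamp springs open, lift the closed box out, keeping it level, and set it down flat inside the emptied order tray. Do not push the bell, the note pad or the ring box about.

Things in the scene. Friction and masses are not known exactly. Their poses are not given: they have to be found in the camera images.
- box_base: Wine-red base of a gift box, 0.22 kg, in the cradle with its lid on. Origin: centre of its underside, z up, long side along y. A board 90 (x) x 188 (y) x 8 mm; on it a foot 68 x 184 mm up to z = 30 mm (its top is the shoulder); then a pale neck 59 x 174 mm outside, walls 3 mm, round top edge at z = 72 mm, with a bowed brass leaf spring on each long side at z = 49 to 67 mm.
- box_inside (a point): Centre of the box's inner floor, 11 mm above the base's origin, axes as the base's. Inside 53 (x) x 168 (y) mm. Two cross walls, 3 mm thick and 37 mm high, at y = -28.5 and +28.5 mm make three compartments, each 53 x 54 mm, with centres at x = 0 and y = -57, 0 and +57 mm.
- box_lid: Deep rigid lid, cream with a wine-red band across its middle, 68 (x) x 184 (y) x 83 mm high, walls and top 3 mm, 0.12 kg. Origin: centre of its open mouth (lowest plane), z up, long side along y. Home, the mouth rests on the base's shoulder: its origin is 30 mm above the base's, its sides flush with the foot. It overlaps the neck by 42 mm, with 1.5 mm play at each long side, 2 mm at each end.
- lid_grip (a point): Where to grip the lid, across its x (68 mm): on its vertical axis, 68 mm above its mouth, axes as the lid's. The leaf springs hold the lid with 8 to 11 N, drawn up or pressed down: more than the packed base weighs (up to 5 N), so the packed box can be carried gently by its lid. It fits either way round. Over the standing jars its mouth must pass 108 mm above the base's origin.
- jar_a: Square jar, round red cap, green and white label; 97 mm high, 0.08 kg, stands in the tray (None if absent). Origin: centre of its underside, z up, flat sides along x and y: 46 mm across flats, 55 over corners, so it enters a compartment only with its flats along the walls. Cap 45 mm wide, top 21 mm. Grip it with fingertips at least 64 mm above its underside, clear of the neck.
- jar_b: Second jar, exactly like jar_a (None if absent).
- jar_c: Third jar, exactly like jar_a (None if absent).
- order_tray: Fixed dark wood tray with a green felt floor, 140 (x) x 240 (y) mm outside, 128 x 228 mm inside, rim 14 mm high, floor 6 mm above the counter. Origin: centre of its underside, long side along y. The jars' order comes in it and the packed box goes out in it.
- cradle: Fixed packing cradle of light wood and steel, 135 mm to its -x end (a narrow nose), 72 mm to +x, 204 mm along y. Origin: on the counter under the box's centre; the box lies on a floor at z = 8 mm, long side along y, between fences up to z = 17 mm with 2 mm play. Steel hooks at y = -55 and +55 mm, front and rear, up to z = 24 mm (rear guides 33 mm), reach 6 mm over the box's board when shut.
- thumb_plate (a point): Middle of the front (-x) face of the clamp's right thumb plate, 38 mm above the counter: an upright plate 20 mm wide, top at z = 50 mm, red face, 70 mm to the right (-y) of the cradle's middle; axes as the cradle's. Push it along the cradle's +x by about 15 mm (6 to 8 N) with shut fingers until the clamp catches. Its face is 99 mm from the cradle's origin along -x when open.
- pinch (a point): Point midway between the two red push buttons on the cradle's nose, 108 mm from its origin along -x, 37 mm above the counter, axes as the cradle's. The buttons face +y and -y, 58 mm apart over their outsides, 28 mm wide (x), 20 mm high (z = 27 to 47 mm); a housing 30 mm wide, up to z = 53 mm, stands between them.
- clamp (a joint): Slide of all hooks: 0.014 m open (at the start; the box lifts straight out), 0.001 m caught shut; pushed in to its stop it reads -0.002 and catches below 0. It opens when both buttons are in at the same moment, each by 7 mm or more (44 mm or less over their outsides); each can go in 11 mm, against a spring of 2 to 5 N. Let go, the buttons spring out and the clamp stays open.
- counter_bell: Bystander: counter bell with a black base, 80 mm across, 70 mm high.
- note_pad: Bystander: yellow block of price slips, 63 x 63 x 27 mm.
- ring_box_b: Bystander: dark blue velvet ring box, 50 x 50 x 42 mm.
Things that resemble listed ones, but are neither listed nor needed, are in the scene too. Leave any purple look-alike of the jar_a alone.

How it is judged:
By the outcome, as a careful person would: the job done as asked, in the order asked, and still so for the second after the job is handed in, with the robot touching nothing.
Of jar_a, jar_b, jar_c only 2 to 3 are there at a start; the rules pass over those that are not, and their reading is None.
At some moment in a run one of box_lid may be knocked a few centimetres aside while the robot is not near it.
It also fails if it takes over 192 s, if anything falls off the work surface, if the arm or the gripper's body presses on something with over 40 N, if the wrist force passes 120 N, or if a joint passes its speed limit or range.

### The arm

A 7-joint arm with a two-finger parallel gripper is mounted at the origin on a cart in front of the work surface, level with it; the furniture and walls round the work are solid. World frame = base frame: x ahead of the robot, y to its left, z up, the work surface at z = 0. Lengths are in m, angles in rad, forces in N, time in s.
With the tool pointing down it reaches from about 0.4 to 0.875 m from the base axis. Payload 19.3 kg.
Tool frame: the origin (TCP) lies at the very end of the fingers, on their centre line; the grasp point (between the pads) lies bot.grasp_offset behind it (bot.grasp_offset is the distance from the TCP to the grasp point, in m); z points along the fingers, y is the direction in which the jaws open and shut (so a half turn about z gives the same grasp; the last joint's range is limited). The gripper opens to 85 mm and grips with 20 to 120 N. Pads are 22 mm wide; open, the fingers measure 114 mm over their backs; the gripper's body (76 mm by 85 mm) begins 54 mm behind the grasp point. The pads swing forward as they close: fully open they stand 13 mm farther back than shut.
Start: joints at [1.15, 0.521, -0.036, 1.599, 0.021, 1.021, -0.113], TCP at [0.215, -0.587, 0.231] pointing down, gripper open.
Joint ranges: [-2.91, 2.91], [-0.3, 2.13], [-1.5, 1.42], [0.17, 2.43], [-1.26, 4.41], [0.16, 1.93], [-2.52, 2.52]. Speed limits (rad/s): [1.89, 1.89, 2.39, 2.39, 3.01, 3.01, 3.01].

### API

Orientations are given as [roll, pitch, yaw] about the fixed x, y, z axes, in that order (R = Rz(yaw) Ry(pitch) Rx(roll)).
In Python, from workcell import bot gives the robot as it stands. The module is installed in compiled form; this text tells all that it offers.
- The arm moves only by the shell command python3 -m handwheel 'ROWS' [OPENING] [FORCE]. ROWS is JSON, a list of rows, each a list of 6 numbers: the shift along the tool's x, y, z as a fraction of full scale, then the turn, a rotation vector about the tool's x, y, z as a fraction of full scale. In form: [[x, y, z, rx, ry, rz], ...]. A call has 1 to 8 rows; each row shifts and turns the commanded pose from where the row before left it, along the tool's axes as they then stand; what a row does not reach is not made up. Full scale, the value 1, is 0.025 m for a shift and 360 degrees for a turn. A row lasts 1/8 s, in which the tool goes at most 62.5 mm and 10.7 degrees, less where a joint would pass 70% of its speed; a pose out of reach is approached as far as the arm can. A call with a number of a shift or a turn outside -1 to 1 is refused whole. A call with a gripper value outside its range is refused whole. OPENING is the closure, from -1 (fully open) to 1 (shut), set as the call begins (- or left out, the last holds). The fingers move at their own pace and stop on an object; FORCE is the grip in N (left out, the last holds). Time passes only in rows, so rows that do not move let the fingers close. It gives the time, the measured TCP pose, the force and the opening at its end, in the units of the state.
- bot.observe(): the state, without advancing time (a new reading comes with each control period).
- bot.grab_frame(name): name is "side" or "top" or "wrist"; returns a dict with "pixels" (400x640x3 uint8, blue, green, red), "vertical_fov" (degrees; the focal length in pixels is half the picture's height over the tangent of half this angle, whatever the lens; pixels are square), "cx", "cy" (the principal point, pixels), "R" (3x3) and "t" (3): a world point X has camera coordinates R X + t. Camera axes: x right, y down, z forward; pixel columns grow to the right and rows downward; lengths in m; the calibration is good to about 2 mm. The wrist camera is an equidistant fisheye: a pixel r from the principal point sees the ray r / f radians off the axis. A picture is of the moment at which its call begins. There is no depth.
- bot.job_done(): hands the job in, once; it reports no verdict.
Trained networks look in a picture, given as the dict that the camera call returned (one of the last four; its "shot" number tells which), for a name from the list of things; names that differ only in an ending like _2 or _b are one class to them, and where a whole thing is asked for, a point or a joint stands for the part that bears it (a point fixed in the world has none). Each returns a list of dicts, best first, with "score" (0 to 1); they miss things now and then, are a little off and sometimes report something else, mostly with a low value. They report only what shows in the picture. A call takes as long as a camera call. They do not tell look-alikes from the thing itself.
- bot.trace(picture, thing): "region" (400x640 bool, what is visible of it) and "point" ([column, row] in pixels, amid what is visible of it).
The state is a dict: "clock": time; "qpos": joint angles; "qd": joint speeds; "joint_efforts": joint torques, N m; "position": TCP position; "tool_rot": TCP orientation; "force": force on the tool from outside, world axes, zero at the start; "moment": the same for the moment, N m; "grip_width": finger opening in m.
Only numpy, scipy, OpenCV 4.12 (cv2) and the standard library are available. Lean on these libraries where they do the work, as an engineer would, in place of code of your own. Each camera call takes 0.05 s, during which the arm holds its last target.

## Working session

There is one attempt and no reset: what is moved stays moved. The work goes in short steps, Python scripts to look and compute and a shell command to move; the robot and the scene stay as the last step left them, time stands still between calls to the robot, and variables do not carry over. Pictures are saved under pics/ and viewed, and the job is handed in when it is done.

```bash
ls -la; mkdir -p pics; python3 - <<'E'
from workcell import bot
import cv2
print(bot.observe(), bot.grasp_offset)
for n in ("side","top","wrist"):
    p=bot.grab_frame(n); cv2.imwrite(f"pics/a_{n}.png",p["pixels"]); print(n,p["vertical_fov"],p["cx"],p["cy"],p["R"],p["t"])
E
```

```text
total 12
drwxr-xr-x  3 agent agent 4096 Dec  6 00:04 .
drwxr-xr-x 23 root  root  4096 Dec  6 00:04 ..
drwxr-xr-x  2 agent agent 4096 Dec  6 00:04 pics
{'clock': 0.0, 'qpos': array([ 1.14978176,  0.52202172, -0.0363524 ,  1.59996184,  0.02122384,
        1.02111135, -0.11280177]), 'qd': array([-6.49164447e-05, -6.71647976e-04,  3.74821537e-04, -1.05395767e-03,
       -2.78704809e-04, -1.47679793e-05, -4.64317133e-04]), 'joint_efforts': array([ 2.72158803e-03, -9.27104616e+01,  1.98104471e+00, -3.69933522e+01,
        1.79612834e-02,  8.18891072e-03,  2.96184658e-05]), 'position': array([ 0.21465352, -0.58664238,  0.23073719]), 'tool_rot': array([-3.14047960e+00,  8.68920858e-05,  3.50836176e-01]), 'force': array([ 0.99467549, -0.30181717,  0.28409984]), 'moment': array([ 0.01305053, -0.0125057 , -0.05408455]), 'grip_width': 0.08533801560932357} 0.0187
side 49.47154024432389 319.7780853767916 202.13600734613078 [[-0.42103226  0.9070415  -0.00274889]
 [ 0.6504517   0.29981293 -0.69787162]
 [-0.63217436 -0.29561449 -0.7162176 ]] [ 0.3987735  -0.19561825  1.66866258]
top 46.652566367114154 321.55105500603366 194.15816871713648 [[ 0.00532087 -0.99992113 -0.01137631]
 [-0.99248049 -0.00388938 -0.12234112]
 [ 0.12228723  0.01194173 -0.99242291]] [-0.17409183  0.53361914  1.31437594]
wrist 65.70646984690485 323.8479001499134 199.32938512907512 [[ 3.42693057e-01 -9.39447291e-01 -5.06291464e-04]
 [-9.01169886e-01 -3.28882338e-01  2.82363674e-01]
 [-2.65432299e-01 -9.63078162e-02 -9.59307302e-01]] [-0.62409649 -0.0356322   0.37879385]
```

View pics/a_side.png

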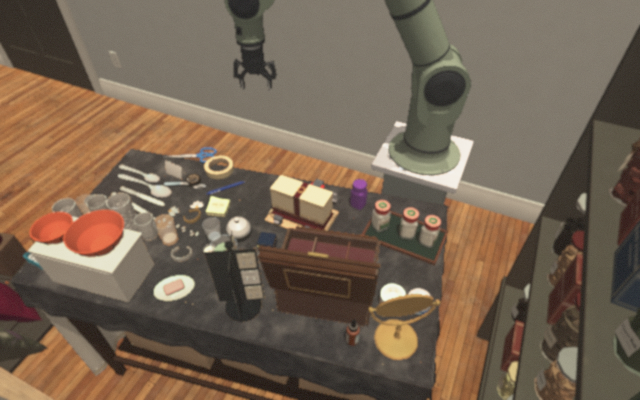

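View pics/a_top.png

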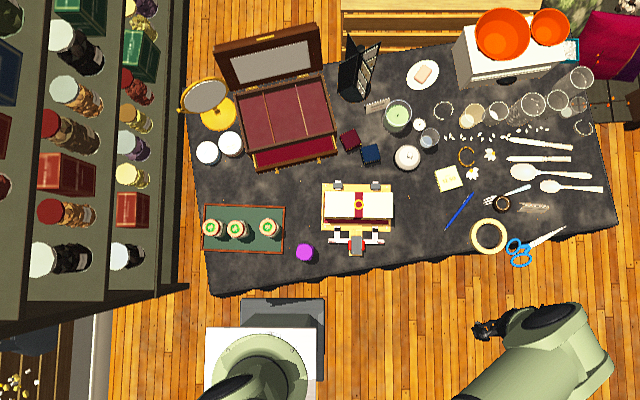

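View pics/a_wrist.png

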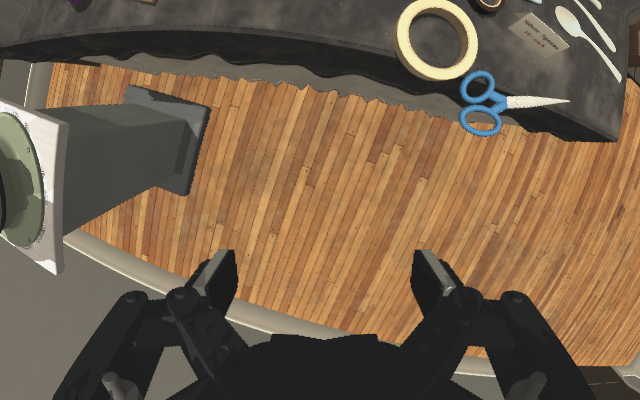

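The top view shows:
- the cradle with the box at about (358,207), nose at (357,243) towards the robot
- the order tray at (243,229), with three green-topped caps at (212,228), (238,228) and (264,229)
- the purple look-alike at (305,252)
- the bell at (408,157), the pad at (449,178), and ring boxes in blue (371,153) and red (350,140)

Next I'll measure from two views.

```bash
cat > h.py <<'E'
import numpy as np, cv2
from workcell import bot
from scipy.optimize import least_squares
from scipy.spatial.transform import Rotation as Rn
def foc(p): return 200/np.tan(np.radians(p["vertical_fov"]/2))
def proj(p,X,fish=False):
    X=np.atleast_2d(X); c=X@np.array(p["R"]).T+np.array(p["t"]); f=foc(p)
    if fish:
        r=np.hypot(c[:,0],c[:,1]); th=np.arctan2(r,c[:,2]); s=f*th/np.maximum(r,1e-9)
        return np.c_[p["cx"]+c[:,0]*s,p["cy"]+c[:,1]*s]
    return np.c_[p["cx"]+f*c[:,0]/c[:,2],p["cy"]+f*c[:,1]/c[:,2]]
def ray(p,uv,fish=False):
    f=foc(p); a=np.array([(uv[0]-p["cx"])/f,(uv[1]-p["cy"])/f])
    if fish:
        th=np.hypot(*a); d=np.r_[a*(np.sin(th)/max(th,1e-9)),np.cos(th)]
    else: d=np.r_[a,1]
    R=np.array(p["R"]); d=R.T@d; return -R.T@np.array(p["t"]), d/np.linalg.norm(d)
def atz(p,uv,z,fish=False):
    o,d=ray(p,uv,fish); return o+d*(z-o[2])/d[2]
def tri(obs): # list of (p,uv,fish)
    A=np.zeros((3,3)); b=np.zeros(3); L=[]
    for p,uv,f in obs:
        o,d=ray(p,uv,f); M=np.eye(3)-np.outer(d,d); A+=M; b+=M@o; L.append((o,d))
    X=np.linalg.solve(A,b); return X,[float(np.linalg.norm(np.cross(X-o,d))) for o,d in L]
def crop(p,x0,y0,x1,y1,name,s=4):
    cv2.imwrite(name,cv2.resize(p["pixels"][y0:y1,x0:x1],None,fx=s,fy=s,interpolation=cv2.INTER_CUBIC))
E
python3 - <<'E'
from h import *
import pickle
P={n:bot.grab_frame(n) for n in ("side","top")}
for th in ("box_lid","box_base","cradle","order_tray","jar_a","counter_bell","note_pad","ring_box_b","thumb_plate"):
    for n,p in P.items():
        for d in bot.trace(p,th)[:5]:
            r=d["region"].astype(bool); ys,xs=np.nonzero(r)
            print(th,n,round(d["score"],2),np.round(d["point"],1),xs.min(),xs.max(),ys.min(),ys.max(),r.sum())
crop(P["top"],190,160,420,300,"pics/b_top.png",3)
crop(P["side"],250,165,450,265,"pics/b_side.png",4)
E
```

```text
box_lid side 0.57 [300.5 198.3] 270 332 176 223 2003
box_lid top 0.75 [356.9 204.5] 324 393 191 220 1894
box_base side 0.9 [298.3 218.5] 273 329 209 228 359
box_base side 0.73 [332.4 200.5] 333 335 195 200 18
box_base top 0.56 [353.8 220.4] 324 387 219 224 281
cradle side 0.67 [407.7 239.7] 364 446 212 264 1704
cradle side 0.58 [288.8 223.7] 265 337 179 230 489
cradle top 0.9 [355.5 226.5] 321 390 181 255 1817
order_tray side 0.57 [405.  239.3] 361 447 211 264 1712
order_tray top 0.87 [246.2 228.5] 201 284 203 254 3003
jar_a side 0.8 [430.2 233.3] 419 438 216 247 472
jar_a side 0.77 [377.4 213.6] 372 389 201 231 447
jar_a side 0.74 [359.5 195.5] 350 366 179 208 403
jar_a side 0.61 [408.4 225.6] 399 417 208 239 470
jar_a side 0.31 [405.7 240.7] 362 447 212 265 1656
jar_a top 0.75 [216.2 228.3] 202 226 220 238 377
jar_a top 0.63 [237.4 233.6] 228 247 221 237 287
jar_a top 0.56 [266.2 229.3] 260 279 220 237 263
jar_a top 0.56 [305.2 249.2] 296 313 244 260 248
counter_bell side 0.86 [237.9 230.4] 226 251 217 241 478
counter_bell top 0.74 [408.9 159.9] 393 419 146 171 553
note_pad side 0.54 [218.3 205.6] 207 228 198 216 316
note_pad top 0.6 [450.1 179.6] 434 461 167 191 494
ring_box_b side 0.73 [265.5 237.8] 257 276 232 247 262
ring_box_b top 0.68 [448.8 175.2] 434 461 166 191 497
ring_box_b top 0.66 [366.5 153.1] 360 379 144 164 334
ring_box_b top 0.44 [236.6 232.6] 227 248 221 238 311
thumb_plate side 0.52 [332.9 195.6] 331 337 193 201 42
thumb_plate top 0.84 [366.7 238.9] 328 384 226 243 351
```

View pics/b_top.png

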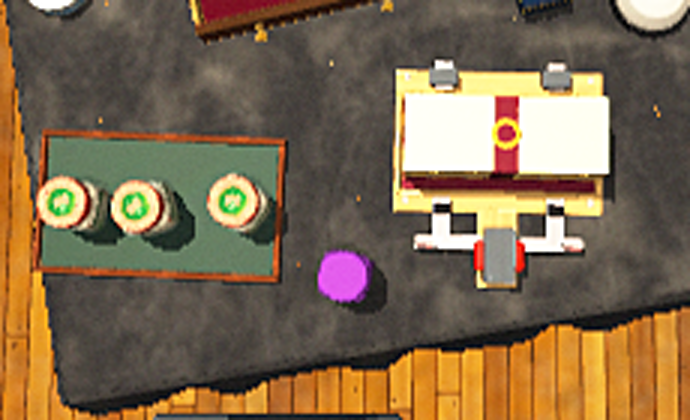

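View pics/b_side.png

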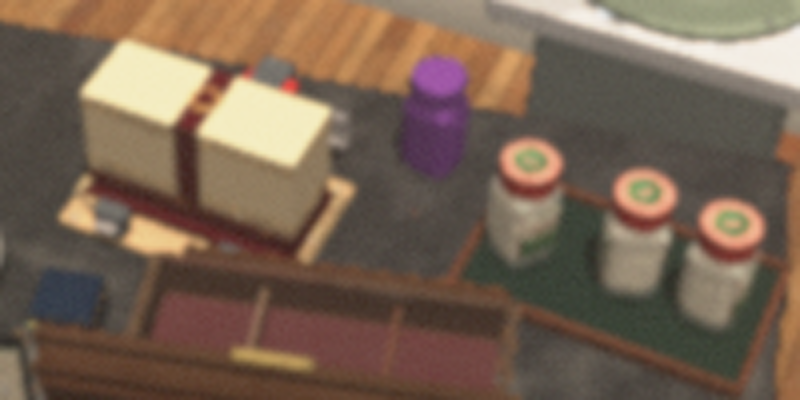

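```bash
python3 - <<'E'
from h import *
p=bot.grab_frame("top"); s=bot.grab_frame("side")
b=lambda u,v:(190+u/3,160+v/3)
c=lambda u,v:(250+u/4,165+v/4)
for n,a in dict(lidTL=(405,95),lidTR=(608,97),lidBR=(608,174),lidBL=(404,176)).items(): print(n,atz(p,b(*a),.121).round(3))
for n,a in dict(trayTL=(44,130),trTR=(285,140),trBR=(278,282),trBL=(35,270)).items(): print(n,atz(p,b(*a),.014).round(3))
for n,a,q in [("jar1",(62,201),(730,218)),("jar2",(137,206),(645,188)),("jar3",(233,201),(530,158)),("lid ctr",(507,134),(205,100)),("purple",(345,275),(440,75))]:
    print(n,*[np.round(v,3) for v in tri([(p,b(*a),0),(s,c(*q),0)])])
print("pinch top",atz(p,b(500,253),.053).round(3))
for nm,uv in dict(bell=(408,157),pad=(449,178),ring=(371,153),redring=(350,140)).items(): print(nm,atz(p,uv,.03).round(3))
print("nose thumb R",atz(p,b(572,243),.05).round(3),"L",atz(p,b(428,243),.05).round(3))
E
```

```text
lidTL [ 0.53  -0.182  0.121]
lidTR [ 0.529 -0.365  0.121]
lidBR [ 0.46  -0.364  0.121]
lidBL [ 0.457 -0.181  0.121]
trayTL [0.508 0.172 0.014]
trTR [ 0.499 -0.064  0.014]
trBR [ 0.361 -0.06   0.014]
trBL [0.372 0.176 0.014]
jar1 [0.434 0.129 0.106] [0. 0.]
jar2 [0.43  0.062 0.104] [0.001 0.001]
jar3 [ 0.435 -0.026  0.103] [0. 0.]
lid ctr [ 0.495 -0.274  0.118] [0.001 0.001]
purple [ 0.368 -0.127  0.094] [0.002 0.002]
pinch top [ 0.39  -0.272  0.053]
bell [ 0.645 -0.424  0.03 ]
pad [ 0.583 -0.542  0.03 ]
ring [ 0.657 -0.316  0.03 ]
redring [ 0.696 -0.255  0.03 ]
nose thumb R [ 0.4   -0.339  0.05 ] L [ 0.399 -0.204  0.05 ]
```

```bash
cat > plan.py <<'E'
# prints the tool-frame shift needed for a world target:  plan.py x y z yaw(deg)
import sys,numpy as np
from workcell import bot
from scipy.spatial.transform import Rotation as Rn
o=bot.observe(); R=Rn.from_euler('xyz',o["tool_rot"]); a=[float(v) for v in sys.argv[1:5]]
d=np.array(a[:3])-o["position"]; t=R.inv().apply(d)
T=Rn.from_euler('xyz',[np.pi,0,np.radians(a[3])]); rv=(R.inv()*T).as_rotvec(degrees=True)
print("t",round(o["clock"],2),"pos",o["position"].round(4),"rpy",np.degrees(o["tool_rot"]).round(2),"F",o["force"].round(1),"w",round(o["grip_width"],4))
print("world d mm",(d*1e3).round(1),"tool shift /25mm",(t/.025).round(3),"rotvec deg",rv.round(2),"frac",(rv/360).round(4))
n=int(max(np.ceil(np.abs(t/.025).max()),np.ceil(np.abs(rv).max()/10.6),1))
print("split n=%d"%n,"with rows turning:")
Rk=R; 
for k in range(n):
    s=Rk.inv().apply(d/n)/.025; print(list(s.round(3))+list((rv/360/n).round(4))); Rk=Rk*Rn.from_rotvec(np.radians(rv)/n)
E
python3 plan.py .40 -.36 .30 90; python3 - <<'E'
from h import *
p=bot.grab_frame("wrist"); o=bot.observe(); C=-np.array(p["R"]).T@np.array(p["t"])
Rt=Rn.from_euler('xyz',o["tool_rot"]); print("cam in tool",Rt.inv().apply(C-o["position"]).round(4)); print("cam axis in tool",Rt.inv().apply(np.array(p["R"])[2]).round(3), Rt.inv().apply(np.array(p["R"])[0]).round(3))
t=bot.grab_frame("top")
for uv in [(444,230),(474,193),(505,206),(488,236),(265,170),(335,155),(410,265),(300,285)]: print(uv,atz(t,uv,0).round(3))
E
```

```text
t 1.25 pos [ 0.2148 -0.5869  0.2313] rpy [-180.    -0.    20.1] F [ 0.1 -0.6 -0.1] w 0.0854
world d mm [185.2 226.9  68.7] tool shift /25mm [10.077 -5.978 -2.748] rotvec deg [ -0.   -0.  -69.9] frac [-0.     -0.     -0.1942]
split n=11 with rows turning:
[np.float64(0.916), np.float64(-0.543), np.float64(-0.25), np.float64(-0.0), np.float64(-0.0), np.float64(-0.0177)]
[np.float64(0.971), np.float64(-0.439), np.float64(-0.25), np.float64(-0.0), np.float64(-0.0), np.float64(-0.0177)]
[np.float64(1.013), np.float64(-0.329), np.float64(-0.25), np.float64(-0.0), np.float64(-0.0), np.float64(-0.0177)]
[np.float64(1.043), np.float64(-0.214), np.float64(-0.25), np.float64(-0.0), np.float64(-0.0), np.float64(-0.0177)]
[np.float64(1.061), np.float64(-0.098), np.float64(-0.25), np.float64(-0.0), np.float64(-0.0), np.float64(-0.0177)]
[np.float64(1.065), np.float64(0.02), np.float64(-0.25), np.float64(-0.0), np.float64(-0.0), np.float64(-0.0177)]
[np.float64(1.056), np.float64(0.138), np.float64(-0.25), np.float64(-0.0), np.float64(-0.0), np.float64(-0.0177)]
[np.float64(1.034), np.float64(0.254), np.float64(-0.25), np.float64(-0.0), np.float64(-0.0), np.float64(-0.0177)]
[np.float64(1.0), np.float64(0.367), np.float64(-0.25), np.float64(-0.0), np.float64(-0.0), np.float64(-0.0177)]
[np.float64(0.953), np.float64(0.476), np.float64(-0.25), np.float64(-0.0), np.float64(-0.0), np.float64(-0.0177)]
[np.float64(0.895), np.float64(0.578), np.float64(-0.25), np.float64(-0.0), np.float64(-0.0), np.float64(-0.0177)]
cam in tool [ 0.0722 -0.0005 -0.1423]
cam axis in tool [-0.282  0.     0.959] [-0.001  1.    -0.001]
(444, 230) [ 0.434 -0.531  0.   ]
(474, 193) [ 0.544 -0.623  0.   ]
(505, 206) [ 0.505 -0.712  0.   ]
(488, 236) [ 0.417 -0.659  0.   ]
(265, 170) [ 0.611 -0.001  0.   ]
(335, 155) [ 0.657 -0.211  0.   ]
(410, 265) [ 0.332 -0.43   0.   ]
(300, 285) [ 0.272 -0.11   0.   ]
```

```bash
python3 -m handwheel '[[0.92,-0.54,-0.2,0,0,-0.018],[0.97,-0.44,-0.2,0,0,-0.018],[1,-0.33,-0.2,0,0,-0.018],[1,-0.21,-0.2,0,0,-0.018],[1,-0.1,-0.2,0,0,-0.018],[1,0.02,-0.2,0,0,-0.018],[1,0.14,-0.2,0,0,-0.018],[1,0.25,-0.2,0,0,-0.018]]' 1; python3 -m handwheel '[[1,0.37,-0.2,0,0,-0.018],[0.95,0.48,-0.2,0,0,-0.018],[0.9,0.58,-0.2,0,0,-0.014],[0,0,0,0,0,0]]'; python3 - <<'E'
from h import *
p=bot.grab_frame("wrist"); cv2.imwrite("pics/c.png",p["pixels"])
E
```

```text
clock: 2.35
position: [0.3444, -0.4255, 0.2715]
tool_rot: [3.142, 0.0, 1.259]
force: [-0.2, -0.4, -0.5]
grip_width: 0.0001
clock: 2.85
position: [0.3951, -0.3616, 0.2868]
tool_rot: [3.141, -0.0, 1.574]
force: [-0.4, -0.3, 0.2]
grip_width: -0.0003
```

View pics/c.png

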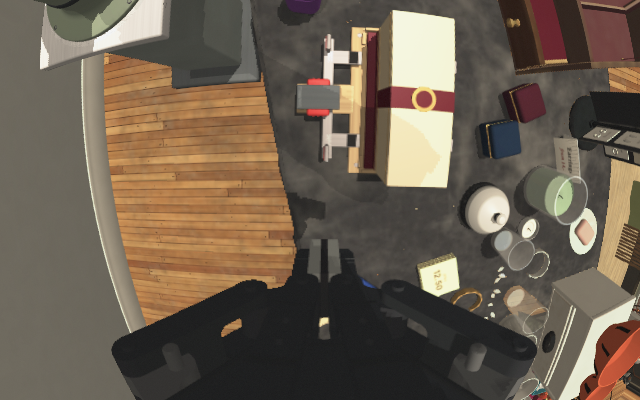

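```bash
python3 - <<'E'
from h import *
p=bot.grab_frame("wrist"); crop(p,285,0,465,200,"pics/d.png",4)
E
python3 plan.py .37 -.343 .06 90 | head -2
```

```text
t 2.95 pos [ 0.3935 -0.3634  0.2863] rpy [-1.7999e+02  1.0000e-02  8.9910e+01] F [ 0.5 -1.4 -0.1] w -0.0003
world d mm [ -23.5   20.4 -226.3] tool shift /25mm [ 0.814 -0.939  9.052] rotvec deg [-0.01  0.01 -0.09] frac [-0.      0.     -0.0003]
```

View pics/d.png

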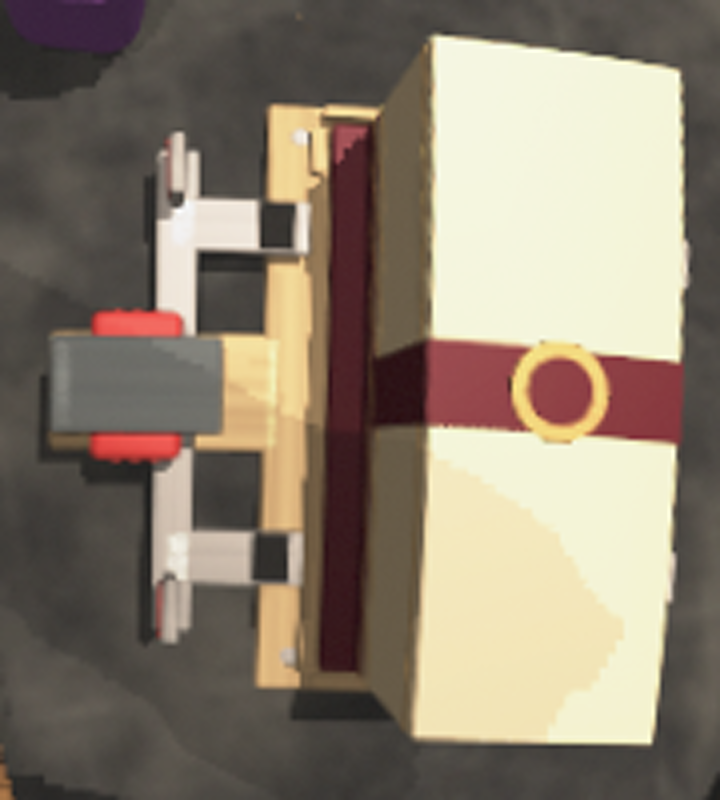

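```bash
cat > fit0.py <<'E'
from h import *
p=bot.grab_frame("wrist")
c=lambda u,v:(285+u/4,v/4)
L=[(434,36),(681,70),(652,744),(413,738)]
M=np.array([[-.034,.092],[.034,.092],[.034,-.092],[-.034,-.092]])
for u in L: print(atz(p,c(*u),.121,True).round(4))
f=lambda q:(proj(p,np.c_[M@np.array([[np.cos(q[2]),np.sin(q[2])],[-np.sin(q[2]),np.cos(q[2])]])+q[:2],np.full(4,q[3])],True)-np.array([c(*u) for u in L])).ravel()
r=least_squares(f,[.495,-.273,0,.121]); print(r.x.round(4),r.fun.round(2))
for n,u,z in [("houseTL",(52,340),.053),("houseTR",(222,338),.053),("BR",(222,433),.053),("BL",(52,432),.053),("Rplate near end",(178,640),.05),("R plate far",(185,572),.05),("Lplate far",(178,132),.05),("fenceBL",(257,688),.017),("fenceTL",(268,105),.017)]: print(n,atz(p,c(*u),z,True).round(4))
E
python3 fit0.py
```

```text
[ 0.4638 -0.1832  0.121 ]
[ 0.5313 -0.1841  0.121 ]
[ 0.5278 -0.367   0.121 ]
[ 0.4604 -0.3658  0.121 ]
[ 0.4965 -0.2749 -0.0185  0.1189] [-0.08 -0.12  0.01  0.16  0.07  0.02 -0.   -0.05]
houseTL [ 0.3631 -0.2595  0.053 ]
houseTR [ 0.4137 -0.2592  0.053 ]
BR [ 0.4137 -0.2881  0.053 ]
BL [ 0.3628 -0.2876  0.053 ]
Rplate near end [ 0.4006 -0.352   0.05  ]
R plate far [ 0.4027 -0.3308  0.05  ]
Lplate far [ 0.4008 -0.1942  0.05  ]
fenceBL [ 0.428  -0.3738  0.017 ]
fenceTL [ 0.431  -0.1756  0.017 ]
```

```bash
python3 plan.py .36 -.343 .10 -1 
```

```text
t 3.0 pos [ 0.3932 -0.3637  0.2862] rpy [-1.7998e+02  1.0000e-02  8.9860e+01] F [0.1 0.5 0. ] w 0.0002
world d mm [ -33.2   20.7 -186.2] tool shift /25mm [ 0.824 -1.326  7.448] rotvec deg [-1.000e-02  2.000e-02  9.086e+01] frac [-0.000e+00  1.000e-04  2.524e-01]
split n=9 with rows turning:
[np.float64(0.092), np.float64(-0.147), np.float64(0.828), np.float64(-0.0), np.float64(0.0), np.float64(0.028)]
[np.float64(0.064), np.float64(-0.161), np.float64(0.828), np.float64(-0.0), np.float64(0.0), np.float64(0.028)]
[np.float64(0.035), np.float64(-0.17), np.float64(0.828), np.float64(-0.0), np.float64(0.0), np.float64(0.028)]
[np.float64(0.005), np.float64(-0.173), np.float64(0.828), np.float64(-0.0), np.float64(0.0), np.float64(0.028)]
[np.float64(-0.026), np.float64(-0.172), np.float64(0.828), np.float64(-0.0), np.float64(0.0), np.float64(0.028)]
[np.float64(-0.056), np.float64(-0.164), np.float64(0.828), np.float64(-0.0), np.float64(0.0), np.float64(0.028)]
[np.float64(-0.084), np.float64(-0.152), np.float64(0.827), np.float64(-0.0), np.float64(0.0), np.float64(0.028)]
[np.float64(-0.109), np.float64(-0.135), np.float64(0.827), np.float64(-0.0), np.float64(0.0), np.float64(0.028)]
[np.float64(-0.131), np.float64(-0.114), np.float64(0.827), np.float64(-0.0), np.float64(0.0), np.float64(0.028)]
```

```bash
python3 -m handwheel '[[0.09,-0.15,0.4,0,0,0.028],[0.06,-0.16,0.6,0,0,0.028],[0.04,-0.17,0.8,0,0,0.028],[0,-0.17,0.8,0,0,0.028],[-0.03,-0.17,0.8,0,0,0.028],[-0.06,-0.16,0.8,0,0,0.028],[-0.08,-0.15,0.8,0,0,0.028],[-0.11,-0.14,0.8,0,0,0.028]]'; python3 -m handwheel '[[-0.13,-0.11,0.8,0,0,0.028],[0,0,0.4,0,0,0],[0,0,0,0,0,0]]'; python3 plan.py .36 -.343 .03 -1 | head -2;  python3 - <<'E'
from h import *
p=bot.grab_frame("wrist"); cv2.imwrite("pics/e.png",p["pixels"])
E
```

```text
clock: 4.0
position: [0.3634, -0.3459, 0.1406]
tool_rot: [3.141, 0.0, 0.155]
force: [-0.3, 0.1, 0.2]
grip_width: -0.0
clock: 4.38
position: [0.3602, -0.3432, 0.111]
tool_rot: [-3.141, 0.001, -0.01]
force: [-0.3, 0.1, 0.4]
grip_width: -0.0
t 4.38 pos [ 0.3602 -0.3432  0.111 ] rpy [-1.7997e+02  4.0000e-02 -5.8000e-01] F [-0.3  0.1  0.4] w -0.0
world d mm [ -0.2   0.2 -81. ] tool shift /25mm [-0.007 -0.008  3.24 ] rotvec deg [-0.03  0.04  0.42] frac [-0.0001  0.0001  0.0012]
```

View pics/e.png

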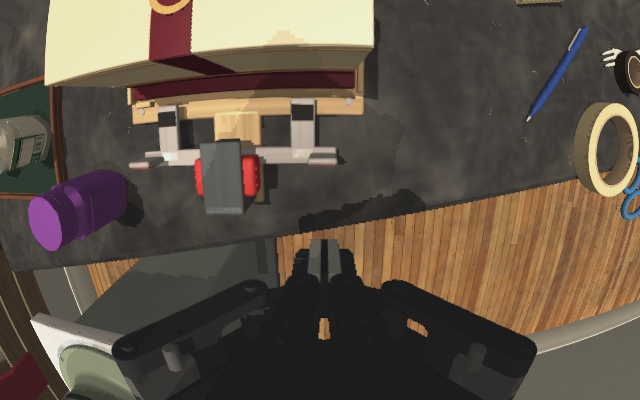

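```bash
python3 -m handwheel '[[0,0,0.8,0,0,0],[0,0,0.8,0,0,0],[0,0,0.8,0,0,0],[0,0,0.8,0,0,0.001],[0,0,0,0,0,0]]'; python3 -m handwheel '[[0.4,0,0,0,0,0],[0.4,0,0,0,0,0],[0.2,0,0,0,0,0],[0.1,0,0,0,0,0],[0,0,0,0,0,0]]'
```

```text
clock: 5.05
position: [0.3602, -0.3431, 0.031]
tool_rot: [-3.141, 0.001, -0.018]
force: [-0.2, -0.0, 0.9]
grip_width: 0.0
clock: 5.68
position: [0.3873, -0.3437, 0.0316]
tool_rot: [-3.141, 0.001, -0.02]
force: [-6.4, 0.0, 3.8]
grip_width: -0.0002
```

```bash
python3 -m handwheel '[[0.15,0,0,0,0,0],[0.15,0,0,0,0,0],[0.1,0,0,0,0,0],[0,0,0,0,0,0]]';python3 -m handwheel '[[0.1,0,0,0,0,0],[0.1,0,0,0,0,0],[0,0,0,0,0,0]]'
```

```text
clock: 6.18
position: [0.3969, -0.3438, 0.0315]
tool_rot: [-3.141, 0.002, -0.02]
force: [-8.7, 0.4, 6.2]
grip_width: -0.0003
clock: 6.55
position: [0.401, -0.3439, 0.0314]
tool_rot: [-3.141, 0.004, -0.021]
force: [-11.7, 0.0, 8.3]
grip_width: 0.0001
```

```bash
python3 - <<'E'
from h import *
p=bot.grab_frame("wrist"); crop(p,100,60,400,300,"pics/f.png",2.6)
E
```

```text
(no output)
```

View pics/f.png

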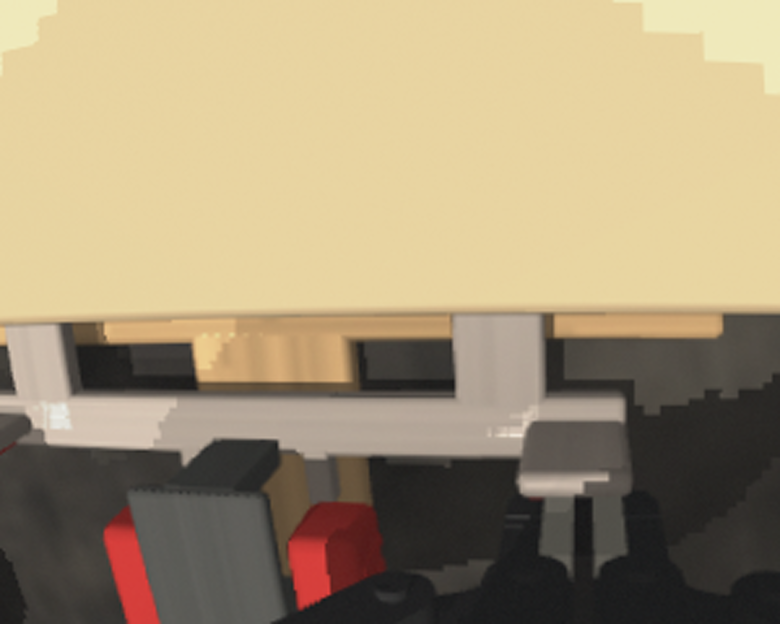

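```bash
python3 -m handwheel '[[0.08,0,0,0,0,0],[0.08,0,0,0,0,0],[0,0,0,0,0,0]]'; python3 -m handwheel '[[-0.1,0,0,0,0,0],[-0.1,0,0,0,0,0],[-0.1,0,0,0,0,0],[-0.1,0,0,0,0,0],[-0.2,0,0,0,0,0],[-0.4,0,0,0,0,0]]'
```

```text
clock: 6.98
position: [0.4012, -0.344, 0.0312]
tool_rot: [-3.139, 0.01, -0.023]
force: [-32.7, 1.7, 21.5]
grip_width: -0.0002
clock: 7.72
position: [0.3818, -0.3435, 0.0314]
tool_rot: [3.141, -0.0, -0.019]
force: [-0.4, -0.7, -0.6]
grip_width: 0.0002
```

```bash
python3 plan.py .48 -.37 .26 89
```

```text
t 7.72 pos [ 0.3818 -0.3435  0.0314] rpy [ 1.7999e+02 -3.0000e-02 -1.1100e+00] F [-0.4 -0.7 -0.6] w 0.0002
world d mm [ 98.2 -26.5 228.6] tool shift /25mm [ 3.951  0.987 -9.143] rotvec deg [ 3.000e-02 -1.000e-02 -9.011e+01] frac [ 1.000e-04 -0.000e+00 -2.503e-01]
split n=10 with rows turning:
[np.float64(0.395), np.float64(0.099), np.float64(-0.914), np.float64(0.0), np.float64(-0.0), np.float64(-0.025)]
[np.float64(0.375), np.float64(0.159), np.float64(-0.914), np.float64(0.0), np.float64(-0.0), np.float64(-0.025)]
[np.float64(0.345), np.float64(0.216), np.float64(-0.914), np.float64(0.0), np.float64(-0.0), np.float64(-0.025)]
[np.float64(0.307), np.float64(0.267), np.float64(-0.914), np.float64(0.0), np.float64(-0.0), np.float64(-0.025)]
[np.float64(0.261), np.float64(0.312), np.float64(-0.914), np.float64(0.0), np.float64(-0.0), np.float64(-0.025)]
[np.float64(0.209), np.float64(0.349), np.float64(-0.914), np.float64(0.0), np.float64(-0.0), np.float64(-0.025)]
[np.float64(0.152), np.float64(0.378), np.float64(-0.914), np.float64(0.0), np.float64(-0.0), np.float64(-0.025)]
[np.float64(0.091), np.float64(0.397), np.float64(-0.914), np.float64(0.0), np.float64(-0.0), np.float64(-0.025)]
[np.float64(0.028), np.float64(0.406), np.float64(-0.914), np.float64(0.0), np.float64(-0.0), np.float64(-0.025)]
[np.float64(-0.036), np.float64(0.405), np.float64(-0.914), np.float64(0.0), np.float64(-0.0), np.float64(-0.025)]
```

```bash
python3 -m handwheel '[[-0.1,0,-0.6,0,0,0],[0,0,-1,0,0,0],[0,0,-1,0,0,0],[0,0,-1,0,0,0],[0,0,-1,0,0,0],[0,0,-1,0,0,0],[0.4,0.1,-1,0,0,-0.025],[0.38,0.16,-1,0,0,-0.025]]'; python3 -m handwheel '[[0.35,0.22,-0.9,0,0,-0.025],[0.31,0.27,-0.6,0,0,-0.025],[0.26,0.31,0,0,0,-0.025],[0.21,0.35,0,0,0,-0.025],[0.15,0.38,0,0,0,-0.025],[0.09,0.4,0,0,0,-0.025],[0.03,0.41,0,0,0,-0.025],[-0.04,0.5,0,0,0,-0.025]]' -1; python3 -m handwheel '[[0,0,0,0,0,0]]';  python3 - <<'E'
from h import *
import pickle
p=bot.grab_frame("wrist"); cv2.imwrite("pics/g.png",p["pixels"]); pickle.dump(p,open("g.pkl","wb"))
crop(p,190,0,410,200,"pics/g2.png",3.6)
E
```

```text
clock: 8.72
position: [0.3993, -0.3488, 0.2234]
tool_rot: [3.141, -0.0, 0.299]
force: [0.1, 1.3, -0.4]
grip_width: 0.0001
clock: 9.72
position: [0.4804, -0.371, 0.26]
tool_rot: [3.141, 0.001, 1.556]
force: [-0.2, 0.6, -0.4]
grip_width: 0.0854
clock: 9.85
position: [0.4806, -0.3709, 0.2595]
tool_rot: [3.141, 0.0, 1.55]
force: [-0.5, -0.7, 0.7]
grip_width: 0.0853
```

View pics/g.png

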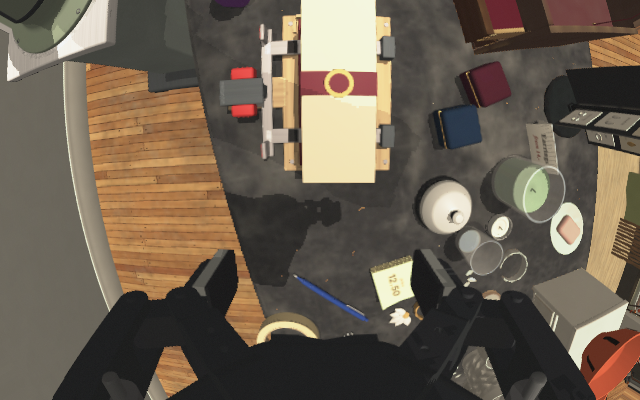

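View pics/g2.png

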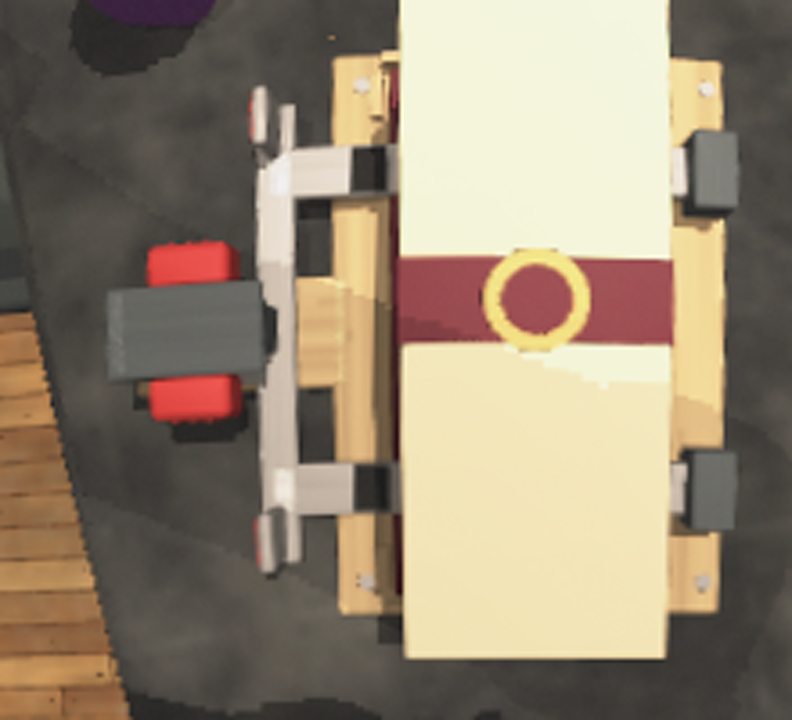

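```bash
python3 - <<'E'
from h import *
import pickle
p=pickle.load(open("g.pkl","rb")); c=lambda u,v:(190+u/3.6,v/3.6)
for n,u,z in [("BL",(405,657),.121),("BR",(665,658),.121),("Lup",(400,40),.121),("Rup",(668,40),.121),("ring",(537,299),.121),("houseTL",(107,290),.053),("houseTR",(263,281),.053),("BL",(108,382),.053),("BR",(265,377),.053),("plateRbot",(268,572),.05),("plateRfront",(258,520),.05),("fenceBL",(340,612),.017),("fenceBR",(718,610),.017),("screwTL",(360,86),.017),("TR",(706,90),.017),("BL",(366,582),.017),("BR",(702,582),.017)]: print(n,atz(p,c(*u),z,True).round(4))
E
python3 plan.py .4965 -.275 .16 89
```

```text
BL [ 0.4611 -0.3645  0.121 ]
BR [ 0.5288 -0.3661  0.121 ]
Lup [ 0.464  -0.2044  0.121 ]
Rup [ 0.5313 -0.2045  0.121 ]
ring [ 0.4966 -0.2738  0.121 ]
houseTL [ 0.364  -0.2569  0.053 ]
houseTR [ 0.4153 -0.2586  0.053 ]
BL [ 0.3631 -0.2869  0.053 ]
BR [ 0.415  -0.2892  0.053 ]
plateRbot [ 0.4123 -0.3518  0.05  ]
plateRfront [ 0.41   -0.3348  0.05  ]
fenceBL [ 0.4308 -0.372   0.017 ]
fenceBR [ 0.565  -0.3738  0.017 ]
screwTL [ 0.4432 -0.1862  0.017 ]
TR [ 0.5621 -0.1882  0.017 ]
BL [ 0.4405 -0.3616  0.017 ]
BR [ 0.5589 -0.3637  0.017 ]
t 9.9 pos [ 0.4801 -0.3709  0.2594] rpy [1.800e+02 1.000e-02 8.865e+01] F [-0.2  0.3 -0.1] w 0.0855
world d mm [ 16.4  95.9 -99.4] tool shift /25mm [3.851 0.564 3.974] rotvec deg [ 0.    0.01 -0.35] frac [ 0.     0.    -0.001]
split n=4 with rows turning:
[np.float64(0.963), np.float64(0.141), np.float64(0.993), np.float64(0.0), np.float64(0.0), np.float64(-0.0002)]
[np.float64(0.962), np.float64(0.142), np.float64(0.993), np.float64(0.0), np.float64(0.0), np.float64(-0.0002)]
[np.float64(0.962), np.float64(0.144), np.float64(0.993), np.float64(0.0), np.float64(0.0), np.float64(-0.0002)]
[np.float64(0.962), np.float64(0.145), np.float64(0.994), np.float64(0.0), np.float64(0.0), np.float64(-0.0002)]
```

```bash
python3 -m handwheel '[[0.96,0.14,0.3,0,0,0],[0.96,0.14,0.9,0,0,0],[0.96,0.14,0.9,0,0,0],[0.96,0.14,0.9,0,0,-0.001],[0,0,0.8,0,0,0],[0,0,0,0,0,0]]'; python3 plan.py .4965 -.275 .082 89|head -2
```

```text
clock: 10.65
position: [0.4954, -0.275, 0.1634]
tool_rot: [-3.14, -0.0, 1.554]
force: [0.2, -0.7, -0.8]
grip_width: 0.0853
t 10.65 pos [ 0.4954 -0.275   0.1634] rpy [-1.7989e+02 -2.0000e-02  8.9050e+01] F [ 0.2 -0.7 -0.8] w 0.0853
world d mm [  1.1  -0.  -81.4] tool shift /25mm [-2.000e-03  5.200e-02  3.254e+00] rotvec deg [-0.11 -0.02  0.05] frac [-0.0003 -0.0001  0.0001]
```

```bash
python3 -m handwheel '[[0,0.05,0.8,0,0,0],[0,0,0.8,0,0,0],[0,0,0.8,0,0,0],[0,0,0.8,0,0,0],[0,0,0.05,0,0,0],[0,0,0,0,0,0]]'; python3 -m handwheel '[[0,0,0,0,0,0],[0,0,0,0,0,0],[0,0,0,0,0,0],[0,0,0,0,0,0]]' 1 45;  python3 - <<'E'
from h import *
p=bot.grab_frame("wrist"); cv2.imwrite("pics/h.png",p["pixels"])
E
```

```text
clock: 11.4
position: [0.498, -0.2757, 0.0837]
tool_rot: [3.141, 0.001, 1.556]
force: [0.5, 0.2, 0.3]
grip_width: 0.0854
clock: 11.9
position: [0.498, -0.2756, 0.0837]
tool_rot: [3.141, 0.001, 1.557]
force: [-2.7, 0.3, 10.1]
grip_width: 0.0676
```

View pics/h.png

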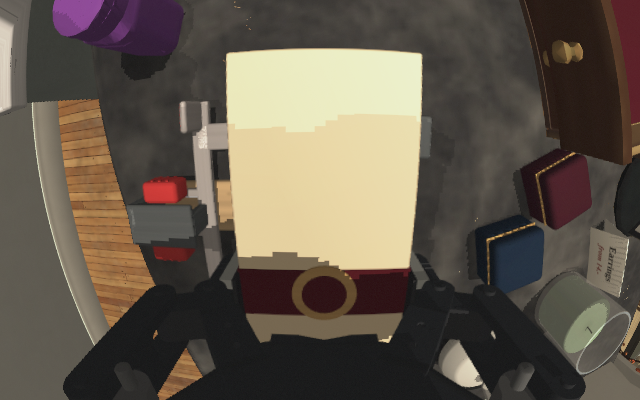

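```bash
python3 -m handwheel '[[0,0,-0.1,0,0,0],[0,0,-0.15,0,0,0],[0,0,-0.2,0,0,0],[0,0,-0.25,0,0,0],[0,0,-0.25,0,0,0],[0,0,-0.25,0,0,0],[0,0,-0.25,0,0,0],[0,0,-0.25,0,0,0]]' - 50; python3 -m handwheel '[[0,0,-0.3,0,0,0],[0,0,-0.4,0,0,0],[0,0,-0.6,0,0,0],[0,0,-0.8,0,0,0],[0,0,-0.8,0,0,0],[0,0,-0.8,0,0,0],[0,0,0,0,0,0]]';python3 - <<'E'
from h import *
p=bot.grab_frame("wrist"); cv2.imwrite("pics/i.png",p["pixels"])
E
```

```text
clock: 12.95
position: [0.4982, -0.2754, 0.1259]
tool_rot: [3.141, 0.0, 1.557]
force: [-0.2, -0.8, -1.3]
grip_width: 0.0675
clock: 13.82
position: [0.4984, -0.2755, 0.2194]
tool_rot: [3.139, 0.001, 1.557]
force: [-0.0, -0.0, -1.9]
grip_width: 0.0672
```

View pics/i.png

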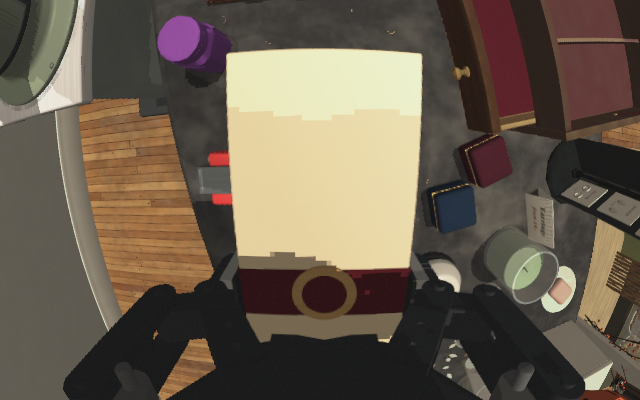

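```bash
python3 plan.py .465 -.452 .2194 0
```

```text
t 13.88 pos [ 0.4979 -0.2754  0.2182] rpy [1.7994e+02 4.0000e-02 8.9210e+01] F [ 0.3 -0.5 -1.1] w 0.0674
world d mm [ -32.9 -176.6    1.2] tool shift /25mm [-7.083 -1.217 -0.044] rotvec deg [ 8.000e-02 -2.000e-02  8.921e+01] frac [ 2.000e-04 -1.000e-04  2.478e-01]
split n=9 with rows turning:
[np.float64(-0.787), np.float64(-0.135), np.float64(-0.005), np.float64(0.0), np.float64(-0.0), np.float64(0.0275)]
[np.float64(-0.799), np.float64(0.002), np.float64(-0.005), np.float64(0.0), np.float64(-0.0), np.float64(0.0275)]
[np.float64(-0.786), np.float64(0.14), np.float64(-0.005), np.float64(0.0), np.float64(-0.0), np.float64(0.0275)]
[np.float64(-0.75), np.float64(0.273), np.float64(-0.005), np.float64(0.0), np.float64(-0.0), np.float64(0.0275)]
[np.float64(-0.692), np.float64(0.398), np.float64(-0.005), np.float64(0.0), np.float64(-0.0), np.float64(0.0275)]
[np.float64(-0.613), np.float64(0.511), np.float64(-0.005), np.float64(0.0), np.float64(-0.0), np.float64(0.0275)]
[np.float64(-0.516), np.float64(0.609), np.float64(-0.005), np.float64(0.0), np.float64(-0.0), np.float64(0.0275)]
[np.float64(-0.404), np.float64(0.689), np.float64(-0.005), np.float64(0.0), np.float64(-0.0), np.float64(0.0275)]
[np.float64(-0.279), np.float64(0.748), np.float64(-0.005), np.float64(0.0), np.float64(-0.0), np.float64(0.0275)]
```

```bash
python3 -m handwheel '[[-0.79,-0.14,0,0,0,0.0275],[-0.8,0,0,0,0,0.0275],[-0.79,0.14,0,0,0,0.0275],[-0.75,0.27,0,0,0,0.0275],[-0.69,0.4,0,0,0,0.0275],[-0.61,0.51,0,0,0,0.0275],[-0.52,0.61,0,0,0,0.0275],[-0.4,0.69,0,0,0,0.0275]]'; python3 -m handwheel '[[-0.28,0.75,0,0,0,0.0275],[0,0,0.4,0,0,0],[0,0,0.8,0,0,0],[0,0,0.8,0,0,0],[0,0,0,0,0,0]]'; python3 plan.py .465 -.452 .048 0|head -2;python3 - <<'E'
from h import *
p=bot.grab_frame("wrist"); cv2.imwrite("pics/j.png",p["pixels"])
p=bot.grab_frame("top"); crop(p,300,120,560,300,"pics/j2.png",3)
E
```

```text
clock: 14.88
position: [0.468, -0.4327, 0.2166]
tool_rot: [-3.141, 0.001, 0.169]
force: [-0.7, 0.7, -2.4]
grip_width: 0.0672
clock: 15.5
position: [0.4643, -0.4506, 0.1655]
tool_rot: [-3.139, 0.003, 0.005]
force: [0.1, -0.4, -0.1]
grip_width: 0.067
t 15.5 pos [ 0.4643 -0.4506  0.1655] rpy [-1.7985e+02  1.5000e-01  2.8000e-01] F [ 0.1 -0.4 -0.1] w 0.067
world d mm [   0.7   -1.4 -117.5] tool shift /25mm [0.04  0.07  4.698] rotvec deg [-0.15  0.15  0.28] frac [-0.0004  0.0004  0.0008]
```

View pics/j.png

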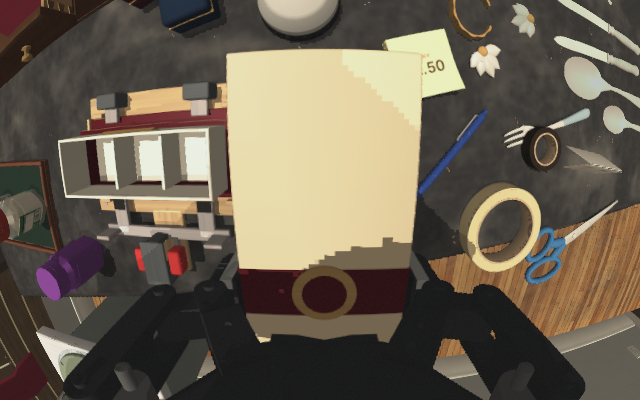

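View pics/j2.png

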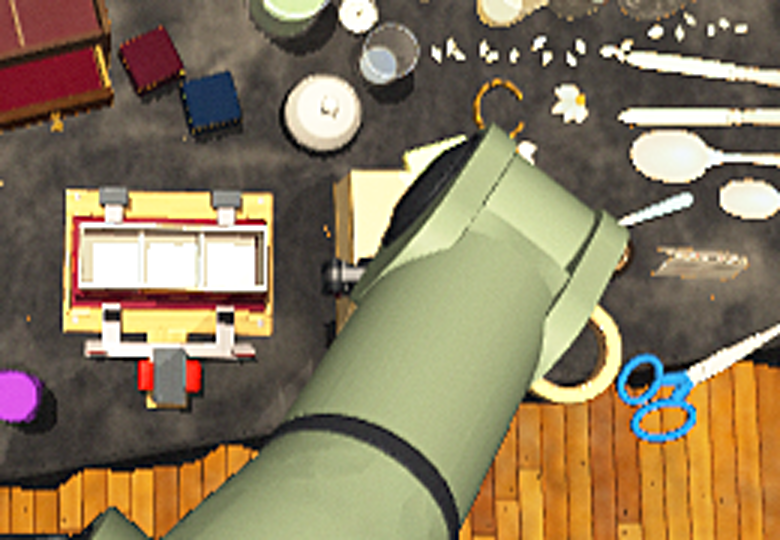

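```bash
python3 -m handwheel '[[0,0,0.8,0,0,0],[0,0,0.9,0,0,0],[0,0,0.9,0,0,0],[0,0,0.9,0,0,0],[0,0,0.6,0,0,0],[0,0,0.3,0,0,0],[0,0,0.15,0,0,0],[0,0,0.05,0,0,0]]';python3 -m handwheel '[[0,0,0.05,0,0,0],[0,0,0,0,0,0]]'
```

```text
clock: 16.6
position: [0.4651, -0.4522, 0.0529]
tool_rot: [3.141, -0.0, 0.002]
force: [-0.4, -0.6, -1.5]
grip_width: 0.0675
clock: 16.85
position: [0.465, -0.4521, 0.0516]
tool_rot: [3.141, -0.0, 0.002]
force: [0.3, -0.7, -2.2]
grip_width: 0.0672
```

```bash
python3 -m handwheel '[[0,0,0.07,0,0,0],[0,0,0.07,0,0,0],[0,0,0,0,0,0]]';python3 -m handwheel '[[0,0,0.04,0,0,0],[0,0,0.04,0,0,0],[0,0,0,0,0,0]]'
```

```text
clock: 17.23
position: [0.4648, -0.4519, 0.0476]
tool_rot: [-3.141, 0.0, 0.002]
force: [0.6, 0.2, -1.0]
grip_width: 0.0672
clock: 17.6
position: [0.4649, -0.4521, 0.0459]
tool_rot: [3.142, -0.0, 0.002]
force: [0.7, 1.1, 1.1]
grip_width: 0.0673
```

```bash
python3 -m handwheel '[[0,0,0,0,0,0],[0,0,0,0,0,0],[0,0,0,0,0,0],[0,0,0,0,0,0]]' -1;python3 -m handwheel '[[0,0,-0.4,0,0,0],[0,0,-0.8,0,0,0],[0,0,-1,0,0,0],[0,0,-1,0,0,0],[0,0,-1,0,0,0],[0,0,-1,0,0,0],[0,0,-1,0,0,0]]'; python3 plan.py .42 -.06 .25 90; python3 - <<'E'
from h import *
p=bot.grab_frame("wrist"); cv2.imwrite("pics/k.png",p["pixels"])
E
```

```text
clock: 18.1
position: [0.4649, -0.452, 0.0458]
tool_rot: [-3.142, 0.0, 0.002]
force: [0.7, -0.1, -0.4]
grip_width: 0.0851
clock: 18.98
position: [0.4649, -0.4521, 0.2034]
tool_rot: [3.141, -0.001, 0.002]
force: [-0.2, 0.6, -0.0]
grip_width: 0.0852
t 18.98 pos [ 0.4649 -0.4521  0.2034] rpy [ 1.7995e+02 -7.0000e-02  1.1000e-01] F [-0.2  0.6 -0. ] w 0.0852
world d mm [-44.9 392.1  46.6] tool shift /25mm [ -1.764 -15.687  -1.882] rotvec deg [ 9.000e-02 -1.000e-02 -8.989e+01] frac [ 0.0003 -0.     -0.2497]
split n=16 with rows turning:
[np.float64(-0.11), np.float64(-0.98), np.float64(-0.118), np.float64(0.0), np.float64(-0.0), np.float64(-0.0156)]
[np.float64(-0.014), np.float64(-0.987), np.float64(-0.118), np.float64(0.0), np.float64(-0.0), np.float64(-0.0156)]
[np.float64(0.083), np.float64(-0.983), np.float64(-0.117), np.float64(0.0), np.float64(-0.0), np.float64(-0.0156)]
[np.float64(0.179), np.float64(-0.97), np.float64(-0.117), np.float64(0.0), np.float64(-0.0), np.float64(-0.0156)]
[np.float64(0.273), np.float64(-0.948), np.float64(-0.117), np.float64(0.0), np.float64(-0.0), np.fl
[... 590 characters left out ...]
156)]
[np.float64(0.753), np.float64(-0.637), np.float64(-0.117), np.float64(0.0), np.float64(-0.0), np.float64(-0.0156)]
[np.float64(0.812), np.float64(-0.561), np.float64(-0.117), np.float64(0.0), np.float64(-0.0), np.float64(-0.0156)]
[np.float64(0.863), np.float64(-0.478), np.float64(-0.117), np.float64(0.0), np.float64(-0.0), np.float64(-0.0156)]
[np.float64(0.906), np.float64(-0.392), np.float64(-0.117), np.float64(0.0), np.float64(-0.0), np.float64(-0.0156)]
[np.float64(0.94), np.float64(-0.301), np.float64(-0.117), np.float64(0.0), np.float64(-0.0), np.float64(-0.0156)]
[np.float64(0.965), np.float64(-0.208), np.float64(-0.117), np.float64(0.0), np.float64(-0.0), np.float64(-0.0156)]
```

View pics/k.png

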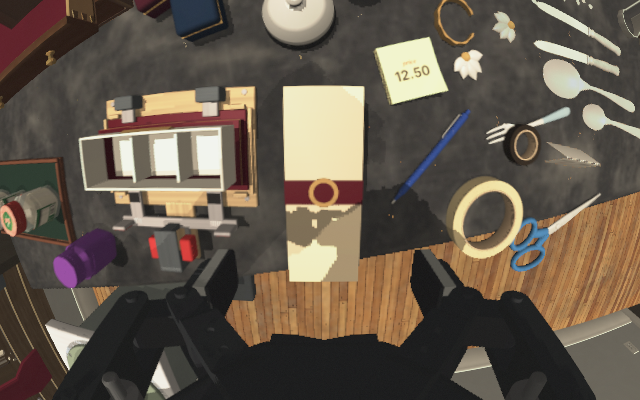

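```bash
python3 -m handwheel '[[-0.1,-1,-0.3,0,0,-0.0156],[0,-1,-0.3,0,0,-0.0156],[0.08,-1,-0.3,0,0,-0.0156],[0.18,-0.97,-0.3,0,0,-0.0156],[0.27,-0.95,-0.3,0,0,-0.0156],[0.36,-0.92,-0.3,0,0,-0.0156],[0.45,-0.88,0,0,0,-0.0156],[0.54,-0.83,0,0,0,-0.0156]]'; python3 -m handwheel '[[0.62,-0.77,0,0,0,-0.0156],[0.69,-0.71,0,0,0,-0.0156],[0.75,-0.64,0,0,0,-0.0156],[0.81,-0.56,0,0,0,-0.0156],[0.86,-0.48,0,0,0,-0.0156],[0.9,-0.39,0,0,0,-0.0156],[0.94,-0.3,0,0,0,-0.0156],[0.97,-0.21,0,0,0,-0.0156]]'; python3 -m handwheel '[[1,0,0,0,0,0],[0.6,0,0,0,0,0],[0,0,0,0,0,0]]';python3 - <<'E'
from h import *
import pickle
p=bot.grab_frame("wrist"); cv2.imwrite("pics/l.png",p["pixels"]); pickle.dump(p,open("l.pkl","wb"))
o=bot.observe(); print(o["position"],o["tool_rot"])
E
```

```text
clock: 20.02
position: [0.4425, -0.254, 0.2472]
tool_rot: [3.14, -0.0, 0.789]
force: [1.0, 1.0, 0.6]
grip_width: 0.0853
clock: 21.02
position: [0.4201, -0.0577, 0.2467]
tool_rot: [3.14, 0.001, 1.574]
force: [0.5, 0.2, -0.7]
grip_width: 0.0853
clock: 21.4
position: [0.4202, -0.0176, 0.2463]
tool_rot: [3.141, 0.0, 1.573]
force: [0.4, 0.3, -0.4]
grip_width: 0.0853
[ 0.42021872 -0.01843512  0.24618319] [3.14107047e+00 4.41779379e-04 1.57188396e+00]
```

View pics/l.png

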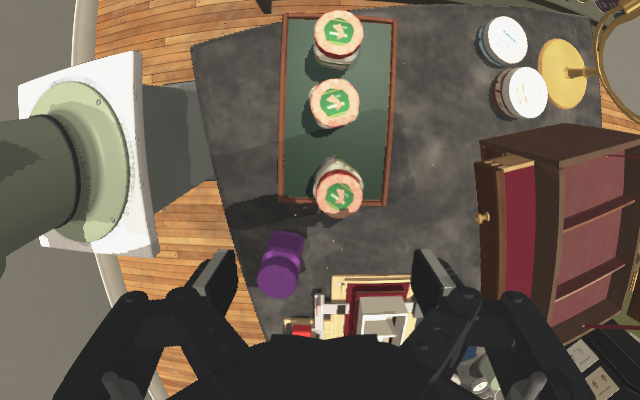

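```bash
python3 - <<'E'
from h import *
import pickle
p=pickle.load(open("l.pkl","rb")); crop(p,270,0,410,225,"pics/m.png",3.5)
p=pickle.load(open("l.pkl","rb"));
E
```

```text
(no output)
```

View pics/m.png

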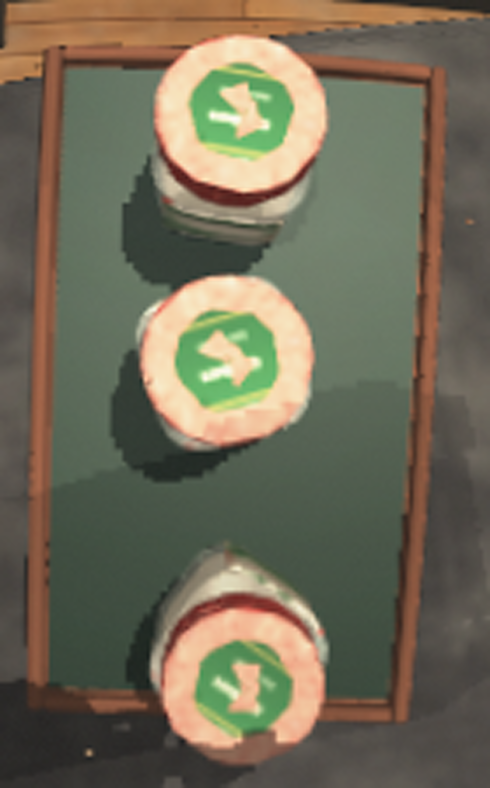

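```bash
cat > rect.py <<'E'
from h import *
def rect(p,c,z,half=.032,n=256,yaw=0,fish=True):
    # output: right=+x world(rotated), up=+y
    g=(np.arange(n)+.5)/n*2-1; U,V=np.meshgrid(g*half,-g*half)
    X=np.c_[c[0]+np.cos(yaw)*U.ravel()-np.sin(yaw)*V.ravel(),c[1]+np.sin(yaw)*U.ravel()+np.cos(yaw)*V.ravel(),np.full(U.size,z)]
    m=proj(p,X,fish).astype(np.float32).reshape(n,n,2)
    return cv2.remap(p["pixels"],m[...,0],m[...,1],cv2.INTER_CUBIC)
E
python3 - <<'E'
from rect import *
import pickle
p=pickle.load(open("l.pkl","rb")); c=lambda u,v:(270+u/3.5,v/3.5)
C=[]
for n,e in [("1",(155,36,327,193)),("2",(143,275,314,445)),("3",(162,605,326,765))]:
    q=atz(p,c((e[0]+e[2])/2,(e[1]+e[3])/2),.103,True); l=atz(p,c(e[0],(e[1]+e[3])/2),.103,True); r=atz(p,c(e[2],(e[1]+e[3])/2),.103,True); print(n,q.round(4),"dia",(r-l)[0].round(4)); C.append(q)
cv2.imwrite("pics/n.png",np.hstack([rect(p,q,.103) for q in C]))
for n,u in dict(oTL=(45,47),oTR=(445,68),oBR=(408,722),oBL=(28,705)).items(): print(n,atz(p,c(*u),.014,True).round(4))
t=[atz(p,c(*u),.014,True) for u in ((45,47),(445,68),(408,722),(28,705))]; print("tray ctr",np.mean(t,0).round(4),"yaw",np.arctan2(-(t[0]-t[3])[0],(t[0]-t[3])[1]),np.arctan2(-(t[1]-t[2])[0],(t[1]-t[2])[1]),np.linalg.norm(t[0]-t[3]),np.linalg.norm(t[0]-t[1]))
E
```

```text
1 [0.434  0.1282 0.103 ] dia 0.0448
2 [0.4308 0.0619 0.103 ] dia 0.0445
3 [ 0.4358 -0.0258  0.103 ] dia 0.0451
oTL [0.371  0.1775 0.014 ]
oTR [0.5095 0.1726 0.014 ]
oBR [ 0.5014 -0.065   0.014 ]
oBL [ 0.3623 -0.0586  0.014 ]
tray ctr [0.4361 0.0567 0.014 ] yaw -0.036903495433120735 -0.034086202126019746 0.23621648117097016 0.13861464853744157
```

View pics/n.png

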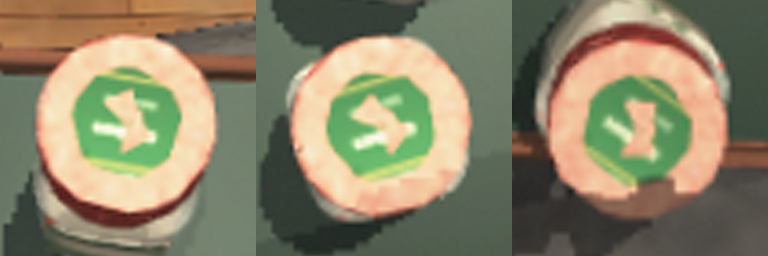

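```bash
cat > relrot.py <<'E'
from rect import *
def polar(p,c,fish=True):
    im=cv2.cvtColor(rect(p,c,.103,half=.0128,n=200,fish=fish),cv2.COLOR_BGR2LAB).astype(np.float32)
    return im
def relrot(pa,ca,pb,cb):
    A=polar(pa,ca); best=(-9,)
    B0=polar(pb,cb); n=200; yy,xx=np.mgrid[:n,:n]-99.5; m=(np.hypot(xx,yy)<92)
    a=A[m]; a=a-a.mean(0)
    for t in np.arange(-90,90.1,0.5):
      for dx in (-6,-3,0,3,6):
        for dy in (-6,-3,0,3,6):
          M=cv2.getRotationMatrix2D((99.5,99.5),t,1); M[:,2]+=[dx,dy]
          b=cv2.warpAffine(B0,M,(n,n),borderMode=cv2.BORDER_REPLICATE)[m]; b=b-b.mean(0)
          s=(a*b).sum()/np.sqrt((a*a).sum()*(b*b).sum())
          if s>best[0]: best=(s,t,dx,dy)
    return best  # rotating B ccw by t aligns to A
E
python3 - <<'E'
from relrot import *
import pickle
p=pickle.load(open("l.pkl","rb"))
C=[(.434,.1282),(.4308,.0619),(.4358,-.0258)]
print("2->1",relrot(p,C[0],p,C[1])); print("3->1",relrot(p,C[0],p,C[2])); print("3->2",relrot(p,C[1],p,C[2]))
# rectify at floor height and mid for bodies, big
for z in (.006,.07):
    pass
ims=[cv2.resize(p["pixels"][a:b,300:385],None,fx=9,fy=9,interpolation=cv2.INTER_CUBIC) for a,b in ((5,72),)]
cv2.imwrite("pics/o1.png",ims[0])
cv2.imwrite("pics/o3.png",cv2.resize(p["pixels"][150:216,300:385],None,fx=9,fy=9,interpolation=cv2.INTER_CUBIC))
E
```

```text
2->1 (np.float32(0.9913893), np.float64(-26.5), 0, -6)
3->1 (np.float32(0.71459556), np.float64(16.5), 6, -6)
3->2 (np.float32(0.9144956), np.float64(51.0), -6, -6)
```

View pics/o1.png

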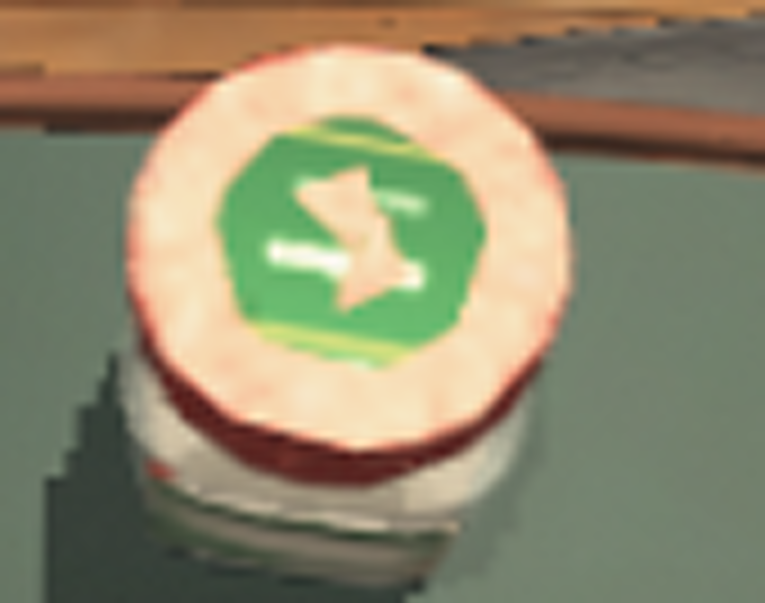

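View pics/o3.png

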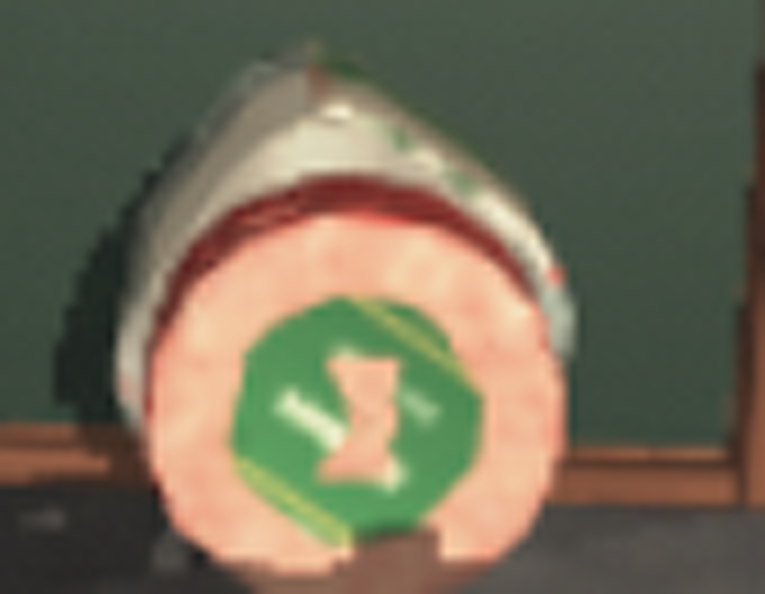

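```bash
cat > absyaw.py <<'E'
from rect import *
def absyaw(p,c,z=.103,fish=True,lo=-60,hi=60):
    im=cv2.cvtColor(rect(p,c,z,half=.0130,n=240,fish=fish),cv2.COLOR_BGR2LAB).astype(np.float32)
    yy,xx=np.mgrid[:240,:240]-119.5; m=(np.hypot(xx,yy)<110).astype(np.float32); S=[]
    T=np.arange(lo,hi,.5)
    for t in T:
        M=cv2.getRotationMatrix2D((119.5,119.5),t,1); s=0
        b=cv2.warpAffine(im,M,(240,240),borderMode=cv2.BORDER_REPLICATE)
        for k in (0,1,2):
            w=m.sum(1)+1e-6; r=(b[...,k]*m).sum(1)/w; ok=w>60; d=np.diff(r[ok]); s+=(d**2).sum()
        S.append(s)
    S=np.array(S); k=S.argmax(); return -T[k],S  # line yaw (deg ccw in world)
E
python3 - <<'E'
from absyaw import *
import pickle
p=pickle.load(open("l.pkl","rb"))
C=[(.434,.1282),(.4308,.0619),(.4358,-.0258)]; out=[]
for c in C:
    a,S=absyaw(p,c); print(a, np.sort(S)[-3:].round(1)); 
    b=rect(p,c,.103,half=.03,n=260,yaw=np.radians(a)); cv2.line(b,(0,130),(259,130),(255,0,0),1); out.append(b)
cv2.imwrite("pics/q.png",np.hstack(out))
E
```

```text
-9.5 [595.7 598.4 598.7]
17.0 [590.  590.7 591.5]
-35.0 [507.3 508.2 508.8]
```

View pics/q.png

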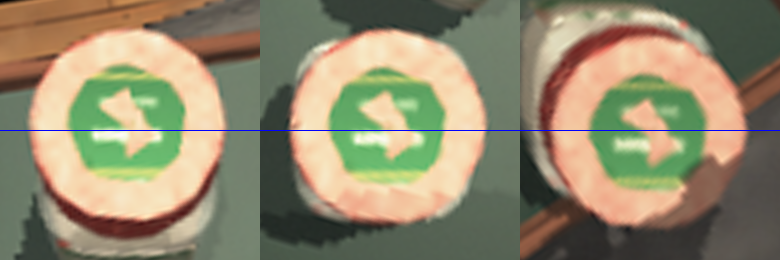

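The jars are the three with red-rimmed caps and green labels, at (339,34), (333,103) and (338,196). The purple one at (280,265) and the white-capped tubs at (503,42) and (520,93) are not part of the order. The flats lie at yaw -9.5°, 17° and -35°. I'll take the nearest jar first.

```bash
python3 plan.py .4358 -.0258 .16 55
```

```text
t 21.45 pos [ 0.4202 -0.0184  0.2462] rpy [1.7997e+02 3.0000e-02 9.0060e+01] F [-0.2  0.1  0.4] w 0.0854
world d mm [ 15.6  -7.4 -86.2] tool shift /25mm [-0.294  0.621  3.448] rotvec deg [4.000e-02 2.000e-02 3.506e+01] frac [0.0001 0.     0.0974]
split n=4 with rows turning:
[np.float64(-0.073), np.float64(0.155), np.float64(0.862), np.float64(0.0), np.float64(0.0), np.float64(0.0243)]
[np.float64(-0.049), np.float64(0.165), np.float64(0.862), np.float64(0.0), np.float64(0.0), np.float64(0.0243)]
[np.float64(-0.023), np.float64(0.17), np.float64(0.862), np.float64(0.0), np.float64(0.0), np.float64(0.0243)]
[np.float64(0.003), np.float64(0.172), np.float64(0.862), np.float64(0.0), np.float64(0.0), np.float64(0.0243)]
```

```bash
python3 -m handwheel '[[-0.07,0.15,0.7,0,0,0.0243],[-0.05,0.17,0.8,0,0,0.0243],[-0.02,0.17,0.8,0,0,0.0243],[0,0.17,0.8,0,0,0.0243],[0,0,0.3,0,0,0],[0,0,0,0,0,0]]'; python3 plan.py .4358 -.0258 .071 55|head -2; python3 - <<'E'
from h import *
p=bot.grab_frame("wrist"); cv2.imwrite("pics/r.png",p["pixels"])
s=bot.trace(p,"jar_a")
for d in s[:4]: print(d["score"],d["point"])
E
```

```text
clock: 22.2
position: [0.4355, -0.026, 0.1608]
tool_rot: [-3.141, 0.0, 0.963]
force: [0.2, 0.5, 0.0]
grip_width: 0.0856
t 22.2 pos [ 0.4355 -0.026   0.1608] rpy [-1.7997e+02  2.0000e-02  5.5190e+01] F [0.2 0.5 0. ] w 0.0856
world d mm [  0.3   0.2 -89.8] tool shift /25mm [0.015 0.009 3.594] rotvec deg [-0.03  0.02  0.19] frac [-0.0001  0.0001  0.0005]
0.95 [250.4, 117.6]
0.71 [322.9, 206.7]
0.7 [324.6, 304.5]
```

View pics/r.png

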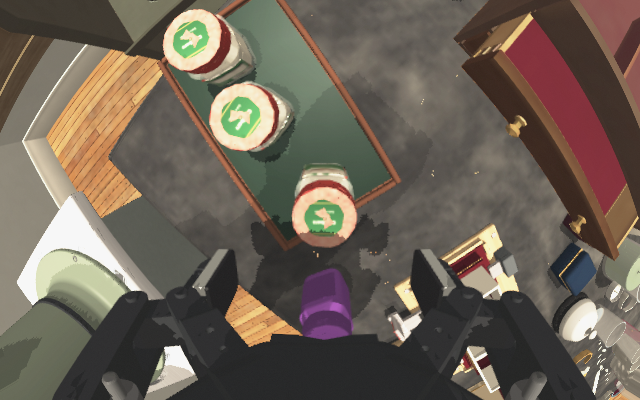

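```bash
python3 -m handwheel '[[0.015,0.01,0.8,0,0,0],[0,0,0.9,0,0,0],[0,0,0.9,0,0,0],[0,0,0.7,0,0,0],[0,0,0.29,0,0,0],[0,0,0,0,0,0]]' -1 30; python3 -m handwheel '[[0,0,0,0,0,0],[0,0,0,0,0,0],[0,0,0,0,0,0],[0,0,0,0,0,0],[0,0,0,0,0,0]]' 1 30; python3 - <<'E'
from h import *
p=bot.grab_frame("wrist"); cv2.imwrite("pics/s.png",p["pixels"][100:,120:540])
E
```

```text
clock: 23.05
position: [0.4362, -0.0256, 0.0713]
tool_rot: [3.141, -0.0, 0.96]
force: [-0.7, 0.2, 0.2]
grip_width: 0.0853
clock: 23.68
position: [0.4364, -0.0256, 0.0716]
tool_rot: [3.141, -0.0, 0.96]
force: [-2.1, 1.6, 10.4]
grip_width: 0.0447
```

View pics/s.png

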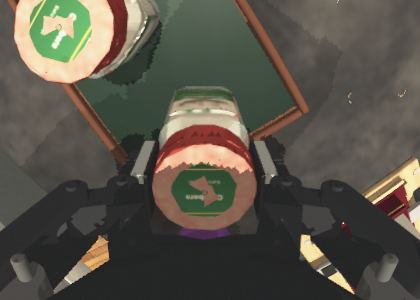

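```bash
python3 -m handwheel '[[0,0,-0.2,0,0,0],[0,0,-0.6,0,0,0],[0,0,-1,0,0,0],[0,0,-1,0,0,0],[0,0,-1,0,0,0],[0,0,-0.8,0,0,0],[0,0,-0.2,0,0,0]]'; python3 plan.py .4955 -.331 .19 89
```

```text
clock: 24.6
position: [0.4365, -0.0257, 0.1921]
tool_rot: [3.14, -0.001, 0.959]
force: [0.6, -1.0, -1.2]
grip_width: 0.0444
t 24.6 pos [ 0.4365 -0.0257  0.1921] rpy [ 1.7991e+02 -5.0000e-02  5.4970e+01] F [ 0.6 -1.  -1.2] w 0.0444
world d mm [  59.  -305.3   -2.1] tool shift /25mm [-8.643  8.943  0.092] rotvec deg [ 1.100e-01 -2.000e-02 -3.403e+01] frac [ 0.0003 -0.0001 -0.0945]
split n=9 with rows turning:
[np.float64(-0.96), np.float64(0.994), np.float64(0.01), np.float64(0.0), np.float64(-0.0), np.float64(-0.0105)]
[np.float64(-1.024), np.float64(0.928), np.float64(0.01), np.float64(0.0), np.float64(-0.0), np.float64(-0.0105)]
[np.float64(-1.083), np.float64(0.859), np.float64(0.01), np.float64(0.0), np.float64(-0.0), np.float64(-0.0105)]
[np.float64(-1.137), np.float64(0.785), np.float64(0.01), np.float64(0.0), np.float64(-0.0), np.float64(-0.0105)]
[np.float64(-1.186), np.float64(0.709), np.float64(0.01), np.float64(0.0), np.float64(-0.0), np.float64(-0.0105)]
[np.float64(-1.231), np.float64(0.629), np.float64(0.01), np.float64(0.0), np.float64(-0.0), np.float64(-0.0105)]
[np.float64(-1.269), np.float64(0.546), np.float64(0.01), np.float64(0.0), np.float64(-0.0), np.float64(-0.0105)]
[np.float64(-1.303), np.float64(0.461), np.float64(0.01), np.float64(0.0), np.float64(-0.0), np.float64(-0.0105)]
[np.float64(-1.33), np.float64(0.375), np.float64(0.01), np.float64(0.0), np.float64(-0.0), np.float64(-0.0105)]
```

```bash
python3 -m handwheel '[[-0.5,0.5,0,0,0,-0.012],[-0.7,0.65,0,0,0,-0.012],[-0.75,0.6,0,0,0,-0.012],[-0.8,0.55,0,0,0,-0.012],[-0.85,0.5,0,0,0,-0.012],[-0.9,0.45,0,0,0,-0.012],[-0.9,0.4,0,0,0,-0.012],[-0.95,0.3,0,0,0,-0.0105]]'; python3 plan.py .4955 -.331 .19 89;python3 - <<'E'
from h import *
p=bot.grab_frame("wrist"); cv2.imwrite("pics/t.png",p["pixels"])
E
```

```text
clock: 25.6
position: [0.4773, -0.2108, 0.1903]
tool_rot: [-3.141, -0.0, 1.556]
force: [0.2, 1.2, -0.9]
grip_width: 0.0445
t 25.6 pos [ 0.4773 -0.2108  0.1903] rpy [-1.7995e+02 -3.0000e-02  8.9140e+01] F [ 0.2  1.2 -0.9] w 0.0445
world d mm [  18.2 -120.2   -0.3] tool shift /25mm [-4.796  0.798  0.009] rotvec deg [-0.05 -0.03  0.14] frac [-0.0001 -0.0001  0.0004]
split n=5 with rows turning:
[np.float64(-0.959), np.float64(0.16), np.float64(0.002), np.float64(-0.0), np.float64(-0.0), np.float64(0.0001)]
[np.float64(-0.959), np.float64(0.16), np.float64(0.002), np.float64(-0.0), np.float64(-0.0), np.float64(0.0001)]
[np.float64(-0.959), np.float64(0.161), np.float64(0.002), np.float64(-0.0), np.float64(-0.0), np.float64(0.0001)]
[np.float64(-0.959), np.float64(0.161), np.float64(0.002), np.float64(-0.0), np.float64(-0.0), np.float64(0.0001)]
[np.float64(-0.959), np.float64(0.161), np.float64(0.002), np.float64(-0.0), np.float64(-0.0), np.float64(0.0001)]
```

View pics/t.png

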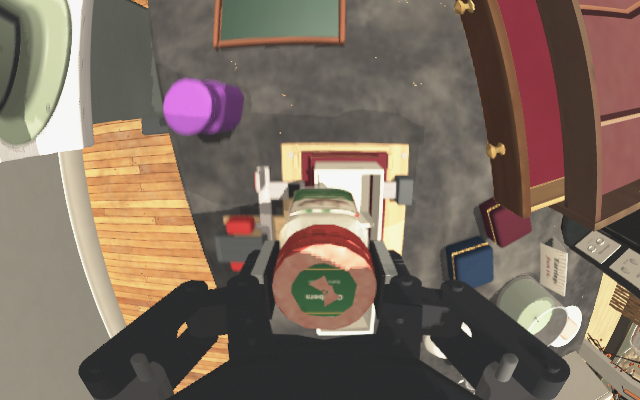

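```bash
python3 -m handwheel '[[-0.9,0.16,0,0,0,0],[-0.96,0.16,0,0,0,0],[-0.96,0.16,0,0,0,0],[-0.96,0.16,0,0,0,0],[-0.7,0.12,0,0,0,0],[-0.3,0.04,0,0,0,0],[0,0,0,0,0,0]]'; python3 plan.py .4955 -.331 .085 89|head -2;python3 - <<'E'
from h import *
import pickle
p=bot.grab_frame("wrist"); crop(p,210,50,430,300,"pics/u.png",3); pickle.dump(p,open("u.pkl","wb"))
E
```

```text
clock: 26.52
position: [0.4953, -0.3298, 0.1908]
tool_rot: [-3.141, -0.0, 1.553]
force: [0.1, 0.8, -1.3]
grip_width: 0.0443
t 26.52 pos [ 0.4953 -0.3298  0.1908] rpy [-1.7998e+02 -2.0000e-02  8.8990e+01] F [ 0.1  0.8 -1.3] w 0.0443
world d mm [   0.2   -1.2 -105.8] tool shift /25mm [-0.051  0.008  4.231] rotvec deg [-0.02 -0.02 -0.01] frac [-0.     -0.0001 -0.    ]
```

View pics/u.png

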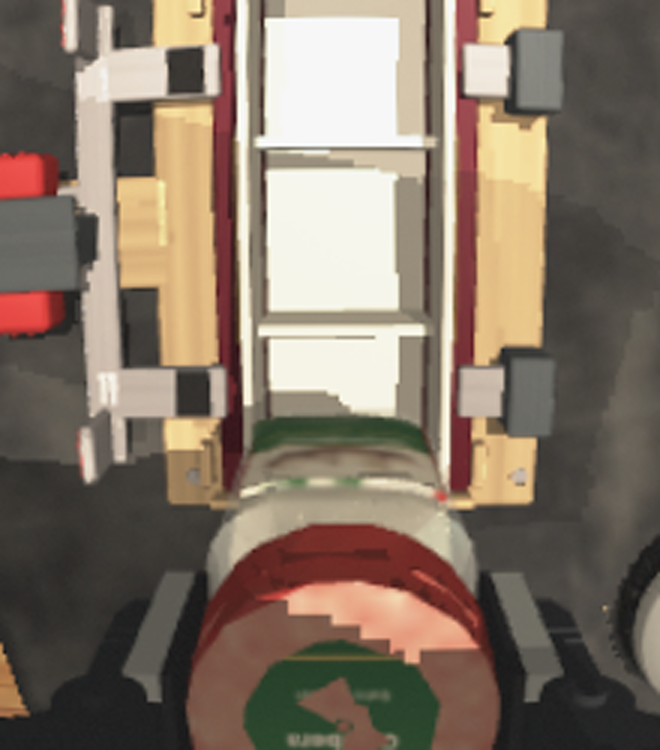

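```bash
python3 - <<'E'
from h import *
import pickle
p=pickle.load(open("u.pkl","rb")); c=lambda u,v:(210+u/3,50+v/3)
for n,u,z in [("d1L",(259,327),.056),("d1R",(432,326),.056),("d2L",(257,141),.056),("d2R",(437,141),.056),("rimL out@row200",(238,200),.08),("rimR out@row200",(459,200),.08),("L in",(258,200),.08)]: print(n,atz(p,c(*u),z,True).round(4))
E
```

```text
d1L [ 0.4711 -0.3005  0.056 ]
d1R [ 0.5233 -0.3011  0.056 ]
d2L [ 0.4722 -0.2445  0.056 ]
d2R [ 0.5251 -0.2454  0.056 ]
rimL out@row200 [ 0.4687 -0.2615  0.08  ]
rimR out@row200 [ 0.5285 -0.2626  0.08  ]
L in [ 0.4742 -0.2617  0.08  ]
```

```bash
python3 -m handwheel '[[-0.03,0.05,0.5,0,0,0],[0,0,0.5,0,0,0],[0,0,0.5,0,0,0],[0,0,0.5,0,0,0],[0,0,0.5,0,0,0],[0,0,0.5,0,0,0],[0,0,0,0,0,0]]'; python3 plan.py .4965 -.3305 .0855 89|head -2;python3 - <<'E'
from h import *
p=bot.grab_frame("wrist"); crop(p,210,50,430,300,"pics/v.png",3)
E
```

```text
clock: 27.45
position: [0.4962, -0.3305, 0.115]
tool_rot: [-3.14, -0.001, 1.553]
force: [-0.4, 0.1, -0.6]
grip_width: 0.0446
t 27.45 pos [ 0.4962 -0.3305  0.115 ] rpy [-1.7992e+02 -5.0000e-02  8.9010e+01] F [-0.4  0.1 -0.6] w 0.0446
world d mm [  0.3  -0.  -29.5] tool shift /25mm [-0.002  0.013  1.18 ] rotvec deg [-0.08 -0.05  0.01] frac [-0.0002 -0.0001  0.    ]
```

View pics/v.png

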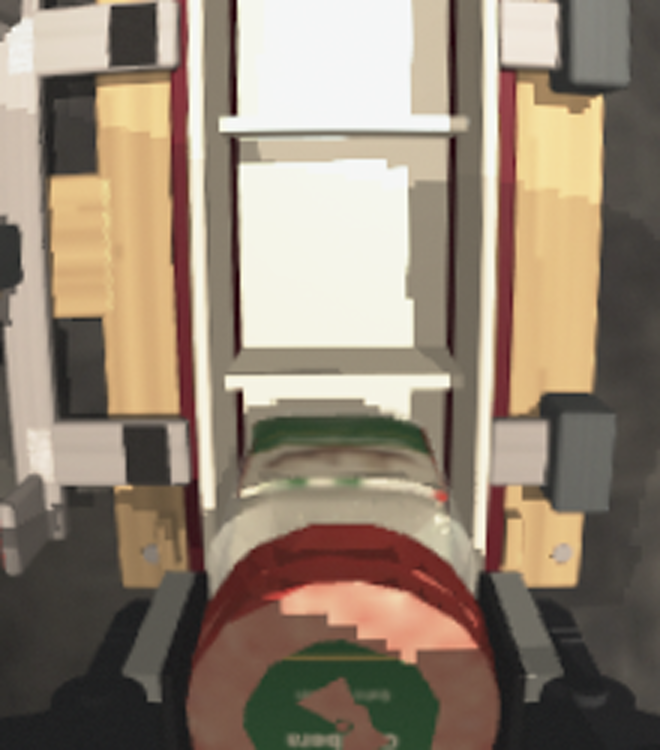

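```bash
python3 -m handwheel '[[0,0,0.4,0,0,0],[0,0,0.4,0,0,0],[0,0,0.2,0,0,0],[0,0,0.1,0,0,0],[0,0,0.08,0,0,0],[0,0,0,0,0,0]]'
```

```text
clock: 28.25
position: [0.4967, -0.3308, 0.0866]
tool_rot: [3.142, -0.0, 1.553]
force: [0.1, 0.8, -0.9]
grip_width: 0.0442
```

```bash
python3 -m handwheel '[[0,0,0.05,0,0,0],[0,0,0.05,0,0,0],[0,0,0.04,0,0,0],[0,0,0,0,0,0]]'
```

```text
clock: 28.75
position: [0.4969, -0.3311, 0.0846]
tool_rot: [3.141, 0.001, 1.553]
force: [-6.7, 3.1, 26.6]
grip_width: 0.0445
```

```bash
python3 -m handwheel '[[0,0,-0.03,0,0,0],[0,0,0,0,0,0]]'; python3 -m handwheel '[[0,0,0,0,0,0],[0,0,0,0,0,0],[0,0,0,0,0,0]]' -1; python3 -m handwheel '[[0,0,-0.4,0,0,0],[0,0,-0.8,0,0,0],[0,0,-1,0,0,0],[0,0,-1,0,0,0],[0,0,-0.8,0,0,0],[0,0,0,0,0,0]]'; python3 plan.py .4308 .0619 .18 107;python3 - <<'E'
from h import *
p=bot.grab_frame("wrist"); cv2.imwrite("pics/w.png",p["pixels"])
E
```

```text
clock: 29.0
position: [0.4968, -0.331, 0.0847]
tool_rot: [3.141, 0.001, 1.553]
force: [-4.6, 2.2, 13.1]
grip_width: 0.0443
clock: 29.38
position: [0.4966, -0.3307, 0.0837]
tool_rot: [-3.142, -0.0, 1.553]
force: [-1.7, 0.4, -0.0]
grip_width: 0.0854
clock: 30.12
position: [0.4974, -0.3312, 0.1865]
tool_rot: [3.139, 0.002, 1.553]
force: [0.8, -0.1, -0.0]
grip_width: 0.0855
t 30.12 pos [ 0.4974 -0.3312  0.1865] rpy [1.7983e+02 1.1000e-01 8.9000e+01] F [ 0.8 -0.1 -0. ] w 0.0855
world d mm [-66.6 393.1  -6.5] tool shift /25mm [15.676 -2.941  0.221] rotvec deg [  0.15   0.13 -18.  ] frac [ 0.0004  0.0004 -0.05  ]
split n=16 with rows turning:
[np.float64(0.98), np.float64(-0.184), np.float64(0.014), np.float64(0.0), np.float64(0.0), np.float64(-0.0031)]
[np.float64(0.983), np.float64(-0.165), np.float64(0.014), np.float64(0.0), np.float64(0.0), np.float64(-0.0031)]
[np.float64(0.986), np.float64(-0.145), np.float64(0.014), np.float64(0.0), np.float64(0.0), np.float64(-0.0031)]
[np.float64(0.989), np.float64(-0.126), np.float64(0.014), np.float64(0.0), np.float64(0.0), np.float64(-0.0031)]
[
[... 657 characters left out ...]
.0), np.float64(-0.0031)]
[np.float64(0.997), np.float64(0.011), np.float64(0.015), np.float64(0.0), np.float64(0.0), np.float64(-0.0031)]
[np.float64(0.996), np.float64(0.03), np.float64(0.016), np.float64(0.0), np.float64(0.0), np.float64(-0.0031)]
[np.float64(0.996), np.float64(0.05), np.float64(0.016), np.float64(0.0), np.float64(0.0), np.float64(-0.0031)]
[np.float64(0.994), np.float64(0.07), np.float64(0.016), np.float64(0.0), np.float64(0.0), np.float64(-0.0031)]
[np.float64(0.993), np.float64(0.089), np.float64(0.016), np.float64(0.0), np.float64(0.0), np.float64(-0.0031)]
[np.float64(0.991), np.float64(0.109), np.float64(0.016), np.float64(0.0), np.float64(0.0), np.float64(-0.0031)]
```

View pics/w.png

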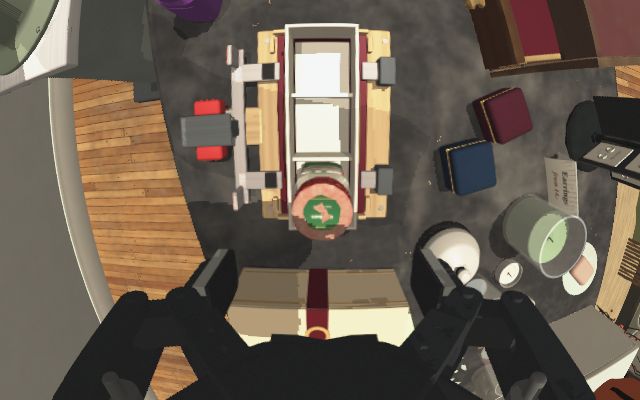

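```bash
python3 -m handwheel '[[0.98,-0.18,0,0,0,-0.003],[0.98,-0.16,0,0,0,-0.003],[1,-0.15,0,0,0,-0.003],[1,-0.13,0,0,0,-0.003],[1,-0.11,0,0,0,-0.003],[1,-0.09,0,0,0,-0.003],[1,-0.07,0,0,0,-0.003],[1,-0.05,0,0,0,-0.003]]'; python3 -m handwheel '[[1,-0.03,0,0,0,-0.003],[1,-0.01,0,0,0,-0.003],[1,0.01,0,0,0,-0.003],[1,0.03,0,0,0,-0.003],[1,0.05,0,0,0,-0.003],[1,0.07,0,0,0,-0.003],[0.98,0.09,0,0,0,-0.003],[0.7,0.1,0,0,0,-0.003]]';python3 -m handwheel '[[0,0,0,0,0,0]]'; python3 plan.py .4308 .0619 .0715 107|head -2;python3 - <<'E'
from absyaw import *
p=bot.grab_frame("wrist"); cv2.imwrite("pics/x.png",p["pixels"])
for d in bot.trace(p,"jar_a")[:4]: print(d["score"],d["point"])
for c in [(.434,.1282),(.4308,.0619)]: print(absyaw(p,c)[0])
cv2.imwrite("pics/x2.png",np.hstack([rect(p,c,.103) for c in [(.434,.1282),(.4308,.0619)]]))
E
```

```text
clock: 31.18
position: [0.4632, -0.1313, 0.1838]
tool_rot: [3.142, -0.0, 1.705]
force: [0.4, 0.8, 0.1]
grip_width: 0.085
clock: 32.17
position: [0.4331, 0.0587, 0.1839]
tool_rot: [3.141, 0.0, 1.857]
force: [-0.1, -0.5, -0.5]
grip_width: 0.0851
clock: 32.3
position: [0.4333, 0.0583, 0.1838]
tool_rot: [3.141, -0.0, 1.857]
force: [-0.4, -0.1, -0.6]
grip_width: 0.0854
t 32.3 pos [0.4333 0.0583 0.1838] rpy [ 1.7999e+02 -1.0000e-02  1.0642e+02] F [-0.4 -0.1 -0.6] w 0.0854
world d mm [  -2.5    3.6 -112.3] tool shift /25mm [ 0.165 -0.057  4.494] rotvec deg [ 0.01 -0.01 -0.58] frac [ 0.     -0.     -0.0016]
0.95 [238.0, 308.1]
0.73 [348.6, 115.2]
0.56 [322.0, 194.2]
-9.5
17.0
```

View pics/x2.png

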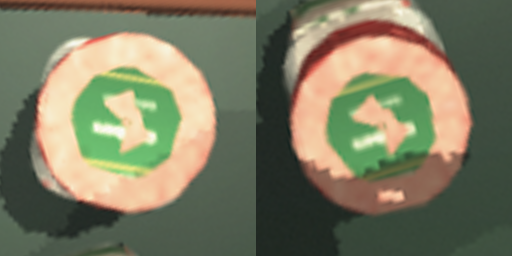

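```bash
python3 -m handwheel '[[0.19,-0.06,0.6,0,0,-0.0016],[0,0,0.9,0,0,0],[0,0,0.9,0,0,0],[0,0,0.9,0,0,0],[0,0,0.8,0,0,0],[0,0,0.39,0,0,0],[0,0,0,0,0,0]]' -1; python3 -m handwheel '[[0,0,0,0,0,0],[0,0,0,0,0,0],[0,0,0,0,0,0],[0,0,0,0,0,0]]' 1 30;python3 -m handwheel '[[0,0,-0.2,0,0,0],[0,0,-0.6,0,0,0],[0,0,-1,0,0,0],[0,0,-1,0,0,0],[0,0,-1,0,0,0],[0,0,-0.9,0,0,0]]'; python3 plan.py .4975 -.2735 .188 89
```

```text
clock: 33.28
position: [0.4302, 0.0612, 0.071]
tool_rot: [-3.14, -0.0, 1.865]
force: [-0.7, 0.8, 1.0]
grip_width: 0.0851
clock: 33.78
position: [0.431, 0.0612, 0.0721]
tool_rot: [3.141, 0.0, 1.865]
force: [-2.0, -1.2, 9.0]
grip_width: 0.0442
clock: 34.52
position: [0.4306, 0.0613, 0.1909]
tool_rot: [3.141, 0.0, 1.865]
force: [0.1, -0.0, -1.3]
grip_width: 0.0446
t 34.52 pos [0.4306 0.0613 0.1909] rpy [179.95   0.   106.87] F [ 0.1 -0.  -1.3] w 0.0446
world d mm [  66.9 -334.8   -2.9] tool shift /25mm [-13.592  -1.327   0.117] rotvec deg [ 5.000e-02 -1.000e-02  1.787e+01] frac [ 0.0001 -0.      0.0496]
split n=14 with rows turning:
[np.float64(-0.971), np.float64(-0.095), np.float64(0.008), np.float64(0.0), np.float64(-0.0), np.float64(0.0035)]
[np.float64(-0.973), np.float64(-0.073), np.float64(0.008), np.float64(0.0), np.float64(-0.0), np.float64(0.0035)]
[np.float64(-0.974), np.float64(-0.051), np.float64(0.008), np.float64(0.0), np.float64(-0.0), np.float64(0.0035)]
[np.float64(-0.975), np.float64(-0.03), np.float64(0.008), np.float64(0.0), np.float64(-0.0), np.float64(0.0035)]
[np
[... 434 characters left out ...]
np.float64(0.0035)]
[np.float64(-0.972), np.float64(0.079), np.float64(0.008), np.float64(0.0), np.float64(-0.0), np.float64(0.0035)]
[np.float64(-0.97), np.float64(0.1), np.float64(0.008), np.float64(0.0), np.float64(-0.0), np.float64(0.0035)]
[np.float64(-0.968), np.float64(0.122), np.float64(0.008), np.float64(0.0), np.float64(-0.0), np.float64(0.0035)]
[np.float64(-0.965), np.float64(0.144), np.float64(0.008), np.float64(0.0), np.float64(-0.0), np.float64(0.0035)]
[np.float64(-0.961), np.float64(0.165), np.float64(0.008), np.float64(0.0), np.float64(-0.0), np.float64(0.0035)]
[np.float64(-0.958), np.float64(0.186), np.float64(0.008), np.float64(0.0), np.float64(-0.0), np.float64(0.0035)]
```

```bash
python3 -m handwheel '[[-0.6,-0.06,0,0,0,0.0035],[-0.9,-0.07,0,0,0,0.0035],[-0.97,-0.05,0,0,0,0.0035],[-0.97,-0.03,0,0,0,0.0035],[-0.97,-0.01,0,0,0,0.0035],[-0.97,0.01,0,0,0,0.0035],[-0.97,0.03,0,0,0,0.0035],[-0.97,0.06,0,0,0,0.0035]]'; python3 -m handwheel '[[-0.97,0.08,0,0,0,0.0035],[-0.97,0.1,0,0,0,0.0035],[-0.97,0.12,0,0,0,0.0035],[-0.96,0.14,0,0,0,0.0035],[-0.96,0.16,0,0,0,0.0035],[-0.96,0.18,0,0,0,0.0035],[-0.3,0.05,0,0,0,0],[-0.08,0.02,0,0,0,0]]';python3 -m handwheel '[[0,0,0,0,0,0]]'; python3 plan.py .4975 -.2745 .087 89|head -2;python3 - <<'E'
from h import *
p=bot.grab_frame("wrist"); crop(p,210,50,430,300,"pics/y.png",3)
E
```

```text
clock: 35.52
position: [0.4667, -0.1201, 0.189]
tool_rot: [-3.141, -0.0, 1.688]
force: [-0.5, 0.5, -1.0]
grip_width: 0.0443
clock: 36.52
position: [0.4967, -0.2714, 0.1889]
tool_rot: [-3.141, -0.0, 1.557]
force: [-0.0, 0.6, -2.1]
grip_width: 0.0443
clock: 36.65
position: [0.4968, -0.2707, 0.1891]
tool_rot: [-3.142, -0.0, 1.558]
force: [-0.4, 0.2, -0.6]
grip_width: 0.0443
t 36.65 pos [ 0.4968 -0.2707  0.1891] rpy [-1.800e+02 -2.000e-02  8.927e+01] F [-0.4  0.2 -0.6] w 0.0443
world d mm [   0.7   -3.8 -102.1] tool shift /25mm [-0.151  0.029  4.082] rotvec deg [-0.   -0.02  0.27] frac [-0.     -0.0001  0.0007]
```

View pics/y.png

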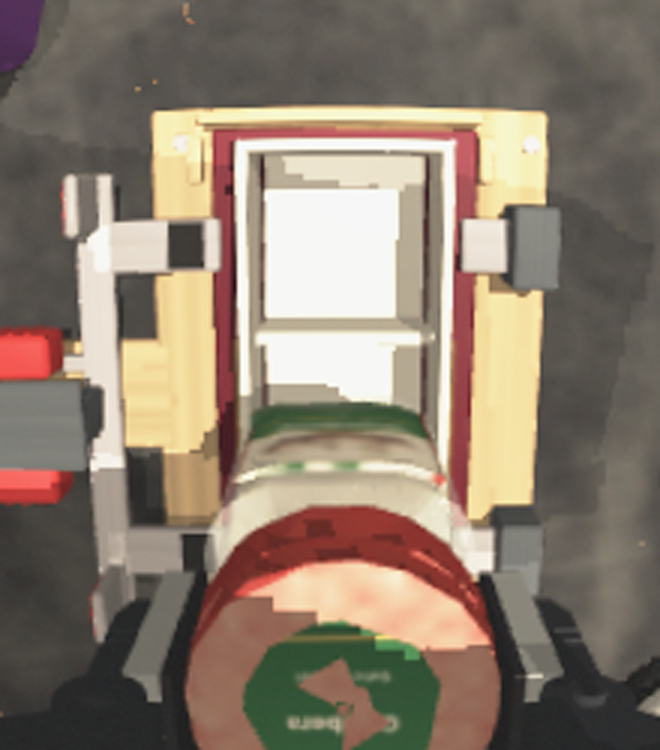

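```bash
python3 -m handwheel '[[-0.16,0.03,0.4,0,0,0.0007],[0,0,0.5,0,0,0],[0,0,0.6,0,0,0],[0,0,0.6,0,0,0],[0,0,0.6,0,0,0],[0,0,0.5,0,0,0],[0,0,0.4,0,0,0],[0,0,0.3,0,0,0]]';python3 -m handwheel '[[0,0,0.1,0,0,0],[0,0,0.06,0,0,0],[0,0,0,0,0,0]]'; python3 plan.py .4975 -.2745 .086 89|head -2
```

```text
clock: 37.7
position: [0.4975, -0.2753, 0.091]
tool_rot: [-3.142, -0.0, 1.553]
force: [0.3, -0.5, -0.9]
grip_width: 0.044
clock: 38.08
position: [0.4975, -0.2754, 0.0877]
tool_rot: [3.141, 0.0, 1.553]
force: [-0.1, -0.3, -0.8]
grip_width: 0.0444
t 38.08 pos [ 0.4975 -0.2754  0.0877] rpy [1.7999e+02 1.0000e-02 8.8970e+01] F [-0.1 -0.3 -0.8] w 0.0444
world d mm [-0.   0.9 -1.7] tool shift /25mm [ 0.036 -0.002  0.069] rotvec deg [ 0.01  0.01 -0.03] frac [ 0.      0.     -0.0001]
```

```bash
python3 -m handwheel '[[0.03,0,0.05,0,0,0],[0,0,0.025,0,0,0],[0,0,0,0,0,0]]';python3 -m handwheel '[[0,0,0,0,0,0],[0,0,0,0,0,0],[0,0,0,0,0,0]]' -1; python3 -m handwheel '[[0,0,-0.4,0,0,0],[0,0,-0.8,0,0,0],[0,0,-1,0,0,0],[0,0,-1,0,0,0],[0,0,-0.8,0,0,0],[0,0,0,0,0,0]]'; python3 plan.py .434 .129 .188 80.5|head -14;python3 - <<'E'
from h import *
p=bot.grab_frame("wrist"); cv2.imwrite("pics/z.png",p["pixels"])
E
```

```text
clock: 38.45
position: [0.4975, -0.2746, 0.0857]
tool_rot: [-3.142, -0.0, 1.553]
force: [0.2, 0.6, -0.6]
grip_width: 0.0444
clock: 38.83
position: [0.4975, -0.2746, 0.0857]
tool_rot: [3.142, -0.0, 1.553]
force: [-0.8, 0.3, 0.7]
grip_width: 0.0854
clock: 39.58
position: [0.4982, -0.2749, 0.1876]
tool_rot: [3.139, 0.001, 1.553]
force: [0.1, 0.3, -0.6]
grip_width: 0.0851
t 39.58 pos [ 0.4982 -0.2749  0.1876] rpy [1.7985e+02 8.0000e-02 8.8960e+01] F [ 0.1  0.3 -0.6] w 0.0851
world d mm [-6.420e+01  4.039e+02  4.000e-01] tool shift /25mm [16.108 -2.86  -0.047] rotvec deg [0.15 0.07 8.46] frac [0.0004 0.0002 0.0235]
split n=17 with rows turning:
[np.float64(0.948), np.float64(-0.168), np.float64(-0.003), np.float64(0.0), np.float64(0.0), np.float64(0.0014)]
[np.float64(0.946), np.float64(-0.176), np.float64(-0.003), np.float64(0.0), np.float64(0.0), np.float64(0.0014)]
[np.float64(0.944), np.float64(-0.185), np.float64(-0.003), np.float64(0.0), np.float64(0.0), np.float64(0.0014)]
[np.float64(0.943), np.float64(-0.193), np.float64(-0.002), np.float64(0.0), np.float64(0.0), np.float64(0.0014)]
[np.float64(0.941), np.float64(-0.201), np.float64(-0.002), np.float64(0.0), np.float64(0.0), np.float64(0.0014)]
[np.float64(0.939), np.float64(-0.209), np.float64(-0.002), np.float64(0.0), np.float64(0.0), np.float64(0.0014)]
[np.float64(0.937), np.float64(-0.217), np.float64(-0.002), np.float64(0.0), np.float64(0.0), np.float64(0.0014)]
[np.float64(0.936), np.float64(-0.226), np.float64(-0.002), np.float64(0.0), np.float64(0.0), np.float64(0.0014)]
[np.float64(0.934), np.float64(-0.234), np.float64(-0.002), np.float64(0.0), np.float64(0.0), np.float64(0.0014)]
[np.float64(0.931), np.float64(-0.242), np.float64(-0.002), np.float64(0.0), np.float64(0.0), np.float64(0.0014)]
[np.float64(0.929), np.float64(-0.25), np.float64(-0.002), np.float64(0.0), np.float64(0.0), np.float64(0.0014)]
```

View pics/z.png

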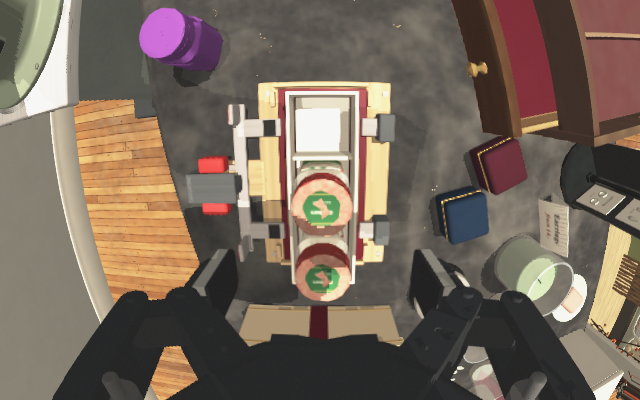

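```bash
python3 -m handwheel '[[0.95,-0.17,0,0,0,0.0014],[0.95,-0.18,0,0,0,0.0014],[0.95,-0.19,0,0,0,0.0014],[0.95,-0.19,0,0,0,0.0014],[0.95,-0.2,0,0,0,0.0014],[0.95,-0.21,0,0,0,0.0014],[0.95,-0.22,0,0,0,0.0014],[0.95,-0.23,0,0,0,0.0014]]'; python3 -m handwheel '[[0.95,-0.23,0,0,0,0.0014],[0.95,-0.24,0,0,0,0.0014],[0.95,-0.25,0,0,0,0.0014],[0.95,-0.26,0,0,0,0.0014],[0.95,-0.27,0,0,0,0.0014],[0.95,-0.27,0,0,0,0.0014],[0.92,-0.28,0,0,0,0.0014],[0.6,-0.2,0,0,0,0.0014]]';python3 -m handwheel '[[0,0,0,0,0,0]]'; python3 plan.py .434 .129 .0715 80.5|head -2;python3 - <<'E'
from absyaw import *
p=bot.grab_frame("wrist"); cv2.imwrite("pics/aa.png",p["pixels"])
for c in [(.434,.1287)]: print(absyaw(p,c)[0])
cv2.imwrite("pics/aa2.png",np.hstack([rect(p,c,.103) for c in [(.434,.1287)]]))
E
```

```text
clock: 40.62
position: [0.4665, -0.082, 0.1851]
tool_rot: [-3.141, -0.0, 1.482]
force: [0.4, -0.2, 0.1]
grip_width: 0.0853
clock: 41.62
position: [0.438, 0.1033, 0.1852]
tool_rot: [-3.141, 0.0, 1.413]
force: [0.6, -0.6, 0.4]
grip_width: 0.0854
clock: 41.75
position: [0.4381, 0.1032, 0.1853]
tool_rot: [-3.141, -0.0, 1.414]
force: [0.5, -1.0, -0.4]
grip_width: 0.0855
t 41.75 pos [0.4381 0.1032 0.1853] rpy [-179.95   -0.     81.01] F [ 0.5 -1.  -0.4] w 0.0855
world d mm [  -4.1   25.8 -113.8] tool shift /25mm [ 0.995 -0.321  4.551] rotvec deg [-0.05 -0.    0.51] frac [-0.0001 -0.      0.0014]
-9.5
```

View pics/aa2.png

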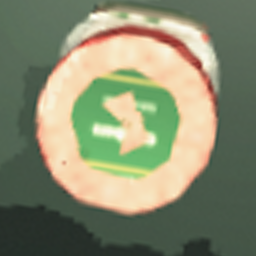

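View pics/aa.png

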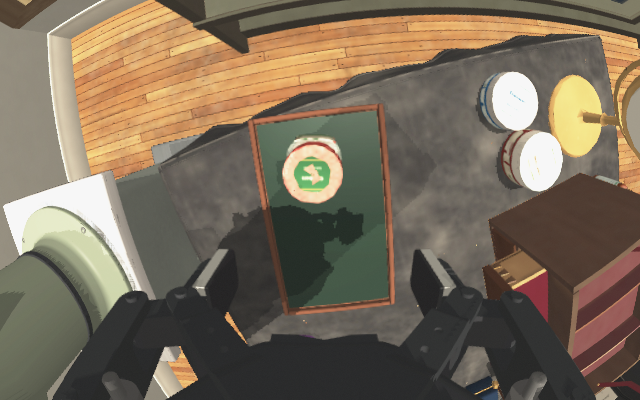

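```bash
python3 -m handwheel '[[1,-0.32,0.4,0,0,0.0014],[0.02,0,0.9,0,0,0],[0,0,0.9,0,0,0],[0,0,0.9,0,0,0],[0,0,0.9,0,0,0],[0,0,0.5,0,0,0],[0,0,0.05,0,0,0],[0,0,0,0,0,0]]' -1; python3 -m handwheel '[[0,0,0,0,0,0],[0,0,0,0,0,0],[0,0,0,0,0,0],[0,0,0,0,0,0]]' 1 30;python3 -m handwheel '[[0,0,-0.2,0,0,0],[0,0,-0.6,0,0,0],[0,0,-1,0,0,0],[0,0,-1,0,0,0],[0,0,-1,0,0,0],[0,0,-0.9,0,0,0]]'; python3 plan.py .4985 -.2165 .188 89
```

```text
clock: 42.8
position: [0.435, 0.1287, 0.0724]
tool_rot: [3.141, -0.0, 1.403]
force: [-0.4, -0.0, -0.1]
grip_width: 0.0851
clock: 43.3
position: [0.4349, 0.1289, 0.0724]
tool_rot: [3.141, -0.0, 1.403]
force: [-1.7, -0.1, 7.8]
grip_width: 0.0446
clock: 44.05
position: [0.4347, 0.1288, 0.1913]
tool_rot: [3.141, -0.001, 1.403]
force: [-0.1, 0.2, -0.6]
grip_width: 0.0443
t 44.05 pos [0.4347 0.1288 0.1913] rpy [ 1.7996e+02 -3.0000e-02  8.0400e+01] F [-0.1  0.2 -0.6] w 0.0443
world d mm [  63.8 -345.3   -3.3] tool shift /25mm [-13.194   4.819   0.13 ] rotvec deg [ 0.05 -0.03 -8.6 ] frac [ 0.0001 -0.0001 -0.0239]
split n=14 with rows turning:
[np.float64(-0.942), np.float64(0.344), np.float64(0.009), np.float64(0.0), np.float64(-0.0), np.float64(-0.0017)]
[np.float64(-0.946), np.float64(0.334), np.float64(0.009), np.float64(0.0), np.float64(-0.0), np.float64(-0.0017)]
[np.float64(-0.95), np.float64(0.324), np.float64(0.009), np.float64(0.0), np.float64(-0.0), np.float64(-0.0017)]
[np.float64(-0.953), np.float64(0.314), np.float64(0.009), np.float64(0.0), np.float64(-0.0), np.float64(-0.0017)
[... 449 characters left out ...]
4(-0.0017)]
[np.float64(-0.968), np.float64(0.262), np.float64(0.009), np.float64(0.0), np.float64(-0.0), np.float64(-0.0017)]
[np.float64(-0.971), np.float64(0.252), np.float64(0.009), np.float64(0.0), np.float64(-0.0), np.float64(-0.0017)]
[np.float64(-0.974), np.float64(0.241), np.float64(0.009), np.float64(0.0), np.float64(-0.0), np.float64(-0.0017)]
[np.float64(-0.976), np.float64(0.231), np.float64(0.009), np.float64(0.0), np.float64(-0.0), np.float64(-0.0017)]
[np.float64(-0.979), np.float64(0.221), np.float64(0.009), np.float64(0.0), np.float64(-0.0), np.float64(-0.0017)]
[np.float64(-0.981), np.float64(0.21), np.float64(0.009), np.float64(0.0), np.float64(-0.0), np.float64(-0.0017)]
```

```bash
python3 -m handwheel '[[-0.6,0.22,0,0,0,-0.0017],[-0.9,0.33,0,0,0,-0.0017],[-0.95,0.32,0,0,0,-0.0017],[-0.95,0.31,0,0,0,-0.0017],[-0.96,0.3,0,0,0,-0.0017],[-0.96,0.29,0,0,0,-0.0017],[-0.96,0.28,0,0,0,-0.0017],[-0.97,0.27,0,0,0,-0.0017]]'; python3 -m handwheel '[[-0.97,0.26,0,0,0,-0.0017],[-0.97,0.25,0,0,0,-0.0017],[-0.97,0.24,0,0,0,-0.0017],[-0.98,0.23,0,0,0,-0.0017],[-0.98,0.22,0,0,0,-0.0017],[-0.96,0.2,0,0,0,-0.0017],[-0.3,0.1,0,0,0,0],[0,0,0,0,0,0]]';python3 -m handwheel '[[0,0,0,0,0,0]]'; python3 plan.py .4985 -.2165 .087 89|head -2;python3 - <<'E'
from h import *
p=bot.grab_frame("wrist"); crop(p,210,50,430,300,"pics/ab.png",3)
E
```

```text
clock: 45.05
position: [0.4691, -0.0592, 0.1905]
tool_rot: [3.141, -0.0, 1.489]
force: [-0.1, 0.5, -0.5]
grip_width: 0.0442
clock: 46.05
position: [0.4983, -0.2133, 0.1898]
tool_rot: [3.141, -0.0, 1.552]
force: [-0.1, -0.1, -1.5]
grip_width: 0.0443
clock: 46.18
position: [0.4983, -0.2125, 0.1897]
tool_rot: [3.141, -0.0, 1.554]
force: [0.7, -0.1, -0.3]
grip_width: 0.0445
t 46.17 pos [ 0.4983 -0.2125  0.1897] rpy [ 1.7999e+02 -2.0000e-02  8.9020e+01] F [ 0.7 -0.1 -0.3] w 0.0445
world d mm [   0.2   -4.  -102.7] tool shift /25mm [-0.161  0.01   4.109] rotvec deg [ 0.01 -0.02  0.02] frac [ 0.     -0.      0.0001]
```

View pics/ab.png

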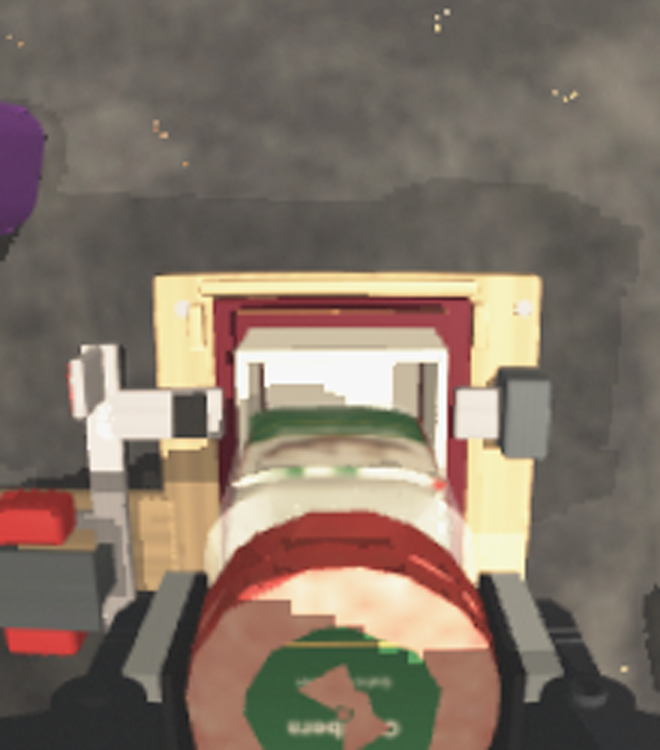

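```bash
python3 -m handwheel '[[-0.2,0.01,0.4,0,0,0],[0,0,0.5,0,0,0],[0,0,0.6,0,0,0],[0,0,0.6,0,0,0],[0,0,0.6,0,0,0],[0,0,0.5,0,0,0],[0,0,0.4,0,0,0],[0,0,0.3,0,0,0]]';python3 -m handwheel '[[0,0,0.14,0,0,0],[0,0,0.06,0,0,0],[0,0,0,0,0,0]]'; python3 plan.py .4985 -.2175 .0865 89|head -2
```

```text
clock: 47.22
position: [0.4985, -0.2185, 0.0914]
tool_rot: [-3.142, -0.0, 1.553]
force: [-0.4, 0.1, -1.6]
grip_width: 0.0445
clock: 47.6
position: [0.4986, -0.2186, 0.0871]
tool_rot: [3.141, 0.0, 1.553]
force: [0.9, -0.2, -1.2]
grip_width: 0.0445
t 47.6 pos [ 0.4986 -0.2186  0.0871] rpy [1.7999e+02 1.0000e-02 8.8960e+01] F [ 0.9 -0.2 -1.2] w 0.0445
world d mm [-0.1  1.1 -0.6] tool shift /25mm [ 0.043 -0.004  0.024] rotvec deg [ 0.01  0.01 -0.04] frac [ 0.      0.     -0.0001]
```

```bash
python3 -m handwheel '[[0.03,0,0.04,0,0,0],[0,0,0.02,0,0,0],[0,0,0,0,0,0]]';python3 -m handwheel '[[0,0,0,0,0,0],[0,0,0,0,0,0],[0,0,0,0,0,0]]' -1; python3 -m handwheel '[[0,0,-0.4,0,0,0],[0,0,-0.8,0,0,0],[0,0,-1,0,0,0],[0,0,-1,0,0,0],[0,0,-1,0,0,0],[0,0,-1,0,0,0]]'; python3 plan.py .46 -.38 .24 89|head -12
```

```text
clock: 47.98
position: [0.4986, -0.2178, 0.0855]
tool_rot: [3.141, 0.0, 1.553]
force: [0.7, 0.8, 0.8]
grip_width: 0.0444
clock: 48.35
position: [0.4985, -0.2178, 0.0854]
tool_rot: [-3.142, 0.0, 1.553]
force: [0.0, -0.3, 0.5]
grip_width: 0.0854
clock: 49.1
position: [0.4985, -0.2177, 0.217]
tool_rot: [3.141, 0.0, 1.553]
force: [-0.5, 1.0, 0.1]
grip_width: 0.0856
t 49.1 pos [ 0.4985 -0.2177  0.217 ] rpy [1.7997e+02 1.0000e-02 8.8970e+01] F [-0.5  1.   0.1] w 0.0856
world d mm [ -38.5 -162.3   23. ] tool shift /25mm [-6.52  -1.422 -0.92 ] rotvec deg [ 0.03  0.01 -0.03] frac [ 0.0001  0.     -0.0001]
split n=7 with rows turning:
[np.float64(-0.931), np.float64(-0.203), np.float64(-0.131), np.float64(0.0), np.float64(0.0), np.float64(-0.0)]
[np.float64(-0.931), np.float64(-0.203), np.float64(-0.131), np.float64(0.0), np.float64(0.0), np.float64(-0.0)]
[np.float64(-0.931), np.float64(-0.203), np.float64(-0.131), np.float64(0.0), np.float64(0.0), np.float64(-0.0)]
[np.float64(-0.931), np.float64(-0.203), np.float64(-0.131), np.float64(0.0), np.float64(0.0), np.float64(-0.0)]
[np.float64(-0.931), np.float64(-0.203), np.float64(-0.131), np.float64(0.0), np.float64(0.0), np.float64(-0.0)]
[np.float64(-0.931), np.float64(-0.203), np.float64(-0.131), np.float64(0.0), np.float64(0.0), np.float64(-0.0)]
[np.float64(-0.931), np.float64(-0.204), np.float64(-0.131), np.float64(0.0), np.float64(0.0), np.float64(-0.0)]
```

```bash
python3 plan.py .40 -.40 .26 0|tail -9
```

```text
[np.float64(-0.818), np.float64(-0.423), np.float64(-0.191), np.float64(0.0), np.float64(-0.0), np.float64(0.0275)]
[np.float64(-0.879), np.float64(-0.276), np.float64(-0.191), np.float64(0.0), np.float64(-0.0), np.float64(0.0275)]
[np.float64(-0.913), np.float64(-0.121), np.float64(-0.191), np.float64(0.0), np.float64(-0.0), np.float64(0.0275)]
[np.float64(-0.92), np.float64(0.037), np.float64(-0.191), np.float64(0.0), np.float64(-0.0), np.float64(0.0275)]
[np.float64(-0.9), np.float64(0.195), np.float64(-0.191), np.float64(0.0), np.float64(-0.0), np.float64(0.0275)]
[np.float64(-0.853), np.float64(0.346), np.float64(-0.191), np.float64(0.0), np.float64(-0.0), np.float64(0.0275)]
[np.float64(-0.781), np.float64(0.488), np.float64(-0.191), np.float64(0.0), np.float64(-0.0), np.float64(0.0275)]
[np.float64(-0.686), np.float64(0.615), np.float64(-0.191), np.float64(0.0), np.float64(-0.0), np.float64(0.0275)]
[np.float64(-0.57), np.float64(0.723), np.float64(-0.191), np.float64(0.0), np.float64(-0.0), np.float64(0.0275)]
```

```bash
python3 -m handwheel '[[-0.82,-0.42,-0.2,0,0,0.0275],[-0.88,-0.28,-0.2,0,0,0.0275],[-0.91,-0.12,-0.2,0,0,0.0275],[-0.92,0.04,-0.2,0,0,0.0275],[-0.9,0.2,-0.2,0,0,0.0275],[-0.85,0.35,-0.2,0,0,0.0275],[-0.78,0.49,-0.2,0,0,0.0275],[-0.69,0.62,-0.2,0,0,0.0275]]'; python3 -m handwheel '[[-0.57,0.72,-0.2,0,0,0.0275],[0,0,0,0,0,0],[0,0,0,0,0,0]]'; python3 - <<'E'
from absyaw import *
import pickle
p=bot.grab_frame("wrist"); cv2.imwrite("pics/ac.png",p["pixels"]); pickle.dump(p,open("ac.pkl","wb"))
for c in [(.4985,-.2165),(.4975,-.2735),(.4965,-.3305)]: print(absyaw(p,c,z=.116)[0])
cv2.imwrite("pics/ac2.png",np.hstack([rect(p,c,.116) for c in [(.4985,-.2165),(.4975,-.2735),(.4965,-.3305)]]))
E
```

```text
clock: 50.1
position: [0.4108, -0.3805, 0.2563]
tool_rot: [3.142, -0.001, 0.165]
force: [0.2, 0.1, -0.1]
grip_width: 0.0852
clock: 50.48
position: [0.4005, -0.3996, 0.2607]
tool_rot: [-3.141, -0.0, 0.0]
force: [0.5, 0.3, 0.2]
grip_width: 0.0856
-1.0
-1.0
-1.5
```

View pics/ac.png

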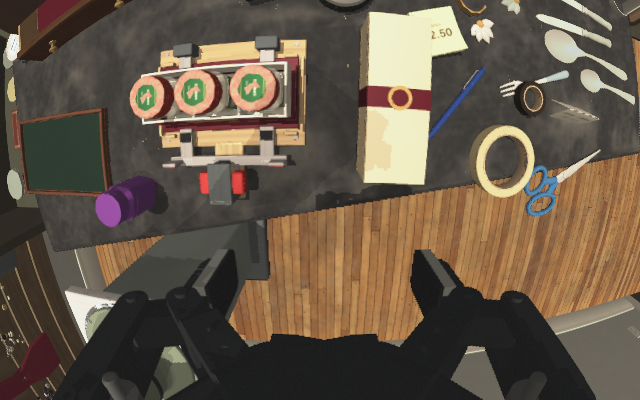

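View pics/ac2.png

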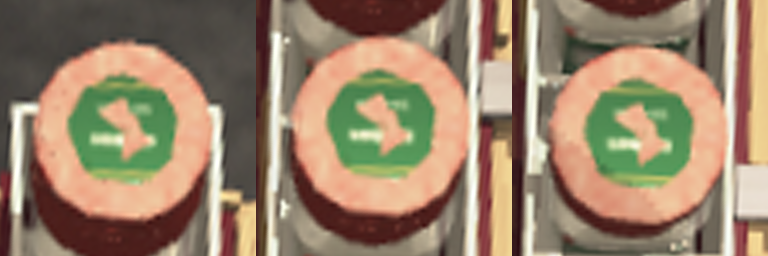

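```bash
cat > lidpose.py <<'E'
from h import *
import pickle,sys
def lid(p,L,z0=.083):
    # corners order: far-left(+x,+y), far-right(+x,-y), near-right, near-left (lid long axis along world x)
    M=np.array([[.092,.034],[.092,-.034],[-.092,-.034],[-.092,.034]])
    f=lambda q:(proj(p,np.c_[M@np.array([[np.cos(q[2]),np.sin(q[2])],[-np.sin(q[2]),np.cos(q[2])]])+q[:2],np.full(4,q[3])],True)-np.array(L)).ravel()
    r=least_squares(f,[.465,-.452,0,z0]); return r.x,r.fun
E
python3 - <<'E'
from lidpose import *
p=pickle.load(open("ac.pkl","rb")); crop(p,345,0,445,200,"pics/ad.png",3.8)
q,r=lid(p,[(369,12),(433,19),(423,184),(357,180)]); print(q.round(4),np.degrees(q[2]),r.round(1))
E
```

```text
[ 0.4887 -0.4761 -0.0505  0.081 ] -2.8942622149938355 [ 0.8 -1.6 -1.1  0.2 -2.8  0.4  2.8  0.9]
```

View pics/ad.png

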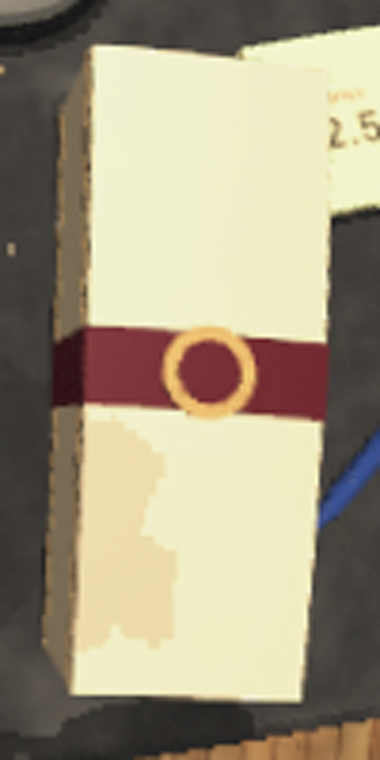

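```bash
python3 - <<'E'
from lidpose import *
p=pickle.load(open("ac.pkl","rb")); c=lambda u,v:(345+u/3.8,v/3.8)
q,r=lid(p,[c(92,45),c(330,70),c(302,702),c(72,695)]); print(q.round(4),np.degrees(q[2]),r.round(2))
print(atz(p,c(209,372),.083,True).round(4))
E
python3 plan.py .488 -.474 .20 -3; python3 -c "
from h import *
p=bot.grab_frame('top');crop(p,380,130,520,260,'pics/ae.png',5)"
```

```text
[ 0.4877 -0.478  -0.0217  0.0823] -1.2457655430829706 [ 0.08 -0.3  -0.19  0.23 -0.06 -0.    0.13  0.08]
[ 0.488  -0.4779  0.083 ]
t 50.52 pos [ 0.4006 -0.3994  0.2606] rpy [-1.7997e+02 -2.0000e-02  3.0000e-02] F [ 0.8 -0.3 -0.6] w 0.0856
world d mm [ 87.4 -74.6 -60.6] tool shift /25mm [3.492 2.986 2.423] rotvec deg [-0.03 -0.02  3.03] frac [-0.0001 -0.0001  0.0084]
split n=4 with rows turning:
[np.float64(0.873), np.float64(0.747), np.float64(0.606), np.float64(-0.0), np.float64(-0.0), np.float64(0.0021)]
[np.float64(0.883), np.float64(0.735), np.float64(0.606), np.float64(-0.0), np.float64(-0.0), np.float64(0.0021)]
[np.float64(0.893), np.float64(0.723), np.float64(0.606), np.float64(-0.0), np.float64(-0.0), np.float64(0.0021)]
[np.float64(0.902), np.float64(0.711), np.float64(0.606), np.float64(-0.0), np.float64(-0.0), np.float64(0.0021)]
```

View pics/ae.png

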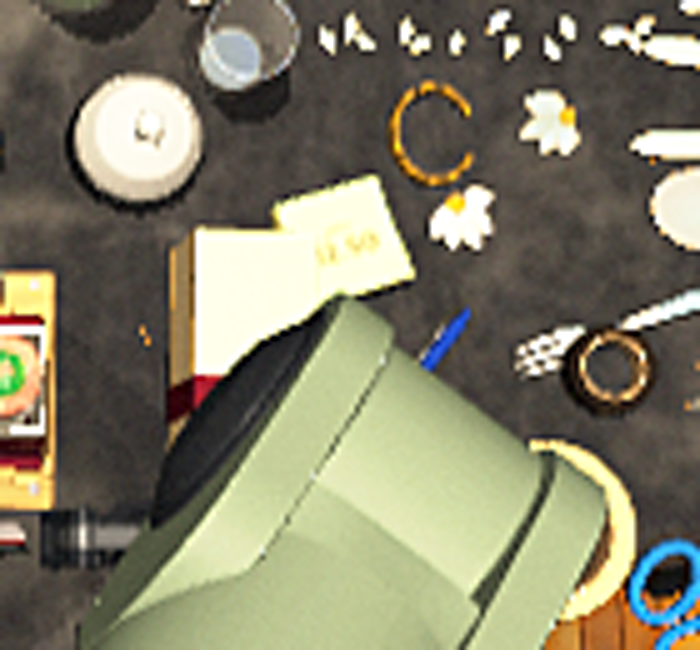

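```bash
python3 -m handwheel '[[0.87,0.78,0.2,0,0,0.0009],[0.87,0.78,0.5,0,0,0.0009],[0.87,0.78,0.6,0,0,0.0009],[0.88,0.78,0.6,0,0,0.0009],[0,0,0.5,0,0,0],[0,0,0,0,0,0]]'; python3 plan.py .488 -.478 .0458 -1.25|head -2; python3 - <<'E'
from h import *
import pickle
p=bot.grab_frame("wrist"); cv2.imwrite("pics/af.png",p["pixels"]); pickle.dump(p,open("af.pkl","wb"))
E
```

```text
clock: 51.32
position: [0.4862, -0.4782, 0.1993]
tool_rot: [-3.14, 0.002, -0.024]
force: [-0.4, -0.6, 0.8]
grip_width: 0.0853
t 51.33 pos [ 0.4862 -0.4782  0.1993] rpy [-1.799e+02  9.000e-02 -1.360e+00] F [-0.4 -0.6  0.8] w 0.0853
world d mm [   1.8    0.2 -153.5] tool shift /25mm [8.300e-02 2.000e-03 6.141e+00] rotvec deg [-0.1   0.09 -0.11] frac [-0.0003  0.0002 -0.0003]
```

View pics/af.png

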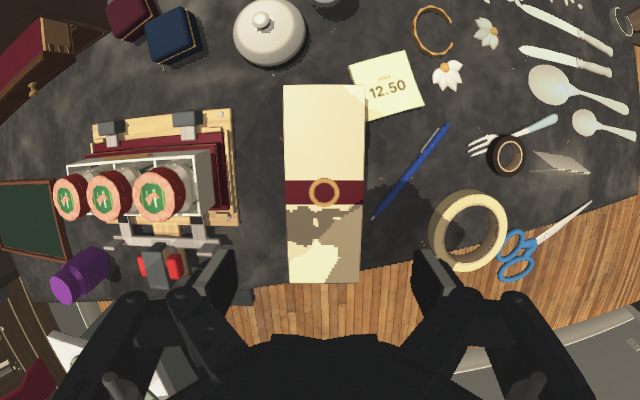

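```bash
python3 -m handwheel '[[0.04,0,0.6,0,0,0],[0,0,0.9,0,0,0],[0,0,0.9,0,0,0],[0,0,0.9,0,0,0],[0,0,0.9,0,0,0],[0,0,0.9,0,0,0],[0,0,0.8,0,0,0],[0,0,0.2,0,0,0]]';python3 -m handwheel '[[0,0,0.04,0,0,0],[0,0,0,0,0,0]]'; python3 -m handwheel '[[0,0,0,0,0,0],[0,0,0,0,0,0],[0,0,0,0,0,0],[0,0,0,0,0,0]]' 1 50
```

```text
clock: 52.38
position: [0.4871, -0.4787, 0.0466]
tool_rot: [-3.14, 0.001, -0.025]
force: [0.4, 0.1, 0.6]
grip_width: 0.0853
clock: 52.62
position: [0.4879, -0.4795, 0.0477]
tool_rot: [3.141, -0.001, -0.025]
force: [-0.7, 0.8, 0.1]
grip_width: 0.0853
clock: 53.12
position: [0.4879, -0.4794, 0.0478]
tool_rot: [3.141, -0.001, -0.025]
force: [-1.3, 0.9, 6.5]
grip_width: 0.0674
```

```bash
python3 -m handwheel '[[0,0,-0.2,0,0,0],[0,0,-0.6,0,0,0],[0,0,-0.9,0,0,0],[0,0,-0.9,0,0,0],[0,0,-0.9,0,0,0],[0,0,-0.9,0,0,0],[0,0,-0.9,0,0,0],[0,0,-0.9,0,0,0]]'; python3 plan.py .4978 -.2735 .22 89;python3 - <<'E'
from h import *
import pickle
p=bot.grab_frame("wrist"); cv2.imwrite("pics/ag.png",p["pixels"])
E
```

```text
clock: 54.12
position: [0.4875, -0.4793, 0.2039]
tool_rot: [3.141, -0.001, -0.025]
force: [-0.5, 0.1, -1.0]
grip_width: 0.0674
t 54.12 pos [ 0.4875 -0.4793  0.2039] rpy [ 1.7997e+02 -4.0000e-02 -1.4300e+00] F [-0.5  0.1 -1. ] w 0.0674
world d mm [ 10.3 205.8  16.1] tool shift /25mm [ 0.206 -8.238 -0.649] rotvec deg [ 6.000e-02 -0.000e+00 -9.043e+01] frac [ 2.000e-04 -0.000e+00 -2.512e-01]
split n=9 with rows turning:
[np.float64(0.023), np.float64(-0.915), np.float64(-0.072), np.float64(0.0), np.float64(-0.0), np.float64(-0.0279)]
[np.float64(0.182), np.float64(-0.897), np.float64(-0.072), np.float64(0.0), np.float64(-0.0), np.float64(-0.0279)]
[np.float64(0.336), np.float64(-0.852), np.float64(-0.072), np.float64(0.0), np.float64(-0.0), np.float64(-0.0279)]
[np.float64(0.479), np.float64(-0.78), np.float64(-0.072), np.float64(0.0), np.float64(-0.0), np.float64(-0.0279)]
[np.float64(0.608), np.float64(-0.684), np.float64(-0.072), np.float64(0.0), np.float64(-0.0), np.float64(-0.0279)]
[np.float64(0.718), np.float64(-0.568), np.float64(-0.072), np.float64(0.0), np.float64(-0.0), np.float64(-0.0279)]
[np.float64(0.806), np.float64(-0.434), np.float64(-0.072), np.float64(0.0), np.float64(-0.0), np.float64(-0.0279)]
[np.float64(0.87), np.float64(-0.287), np.float64(-0.072), np.float64(0.0), np.float64(-0.0), np.float64(-0.0279)]
[np.float64(0.906), np.float64(-0.13), np.float64(-0.072), np.float64(0.0), np.float64(-0.0), np.float64(-0.0279)]
```

View pics/ag.png

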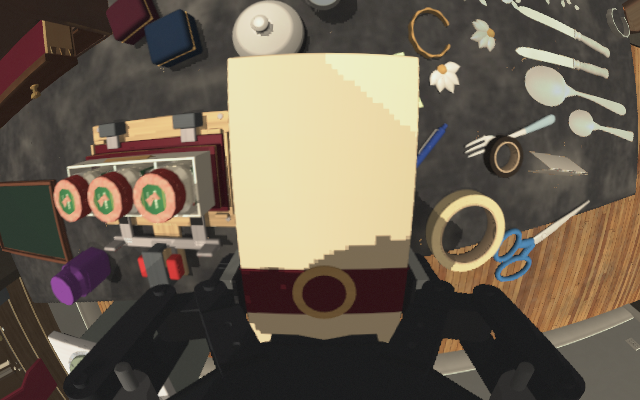

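```bash
python3 -m handwheel '[[0.02,-0.6,-0.3,0,0,-0.0279],[0.17,-0.85,-0.3,0,0,-0.0279],[0.34,-0.85,0,0,0,-0.0279],[0.48,-0.78,0,0,0,-0.0279],[0.61,-0.68,0,0,0,-0.0279],[0.72,-0.57,0,0,0,-0.0279],[0.81,-0.43,0,0,0,-0.0279],[0.87,-0.29,0,0,0,-0.0279]]'; python3 -m handwheel '[[0.9,-0.13,0,0,0,-0.0279],[0,0,0,0,0,0]]';  python3 plan.py .4981 -.2755 .19 89.1|head -2
```

```text
clock: 55.18
position: [0.4966, -0.3047, 0.2176]
tool_rot: [3.141, 0.001, 1.383]
force: [0.5, 0.1, -1.9]
grip_width: 0.0674
clock: 55.42
position: [0.498, -0.2813, 0.2177]
tool_rot: [3.141, 0.0, 1.556]
force: [0.1, -0.6, -1.2]
grip_width: 0.0668
t 55.42 pos [ 0.498  -0.2813  0.2177] rpy [179.96   0.    89.16] F [ 0.1 -0.6 -1.2] w 0.0668
world d mm [  0.1   5.8 -27.7] tool shift /25mm [ 0.233 -0.002  1.107] rotvec deg [0.04 0.   0.06] frac [0.0001 0.     0.0002]
```

```bash
python3 -m handwheel '[[0.23,0,0.2,0,0,0],[0,0,0.5,0,0,0],[0,0,0.4,0,0,0],[0,0,0,0,0,0]]';  python3 plan.py .4981 -.2755 .135 89.1|head -2; python3 - <<'E'
from h import *
p=bot.grab_frame("side"); crop(p,230,120,370,250,"pics/ah.png",5)
p=bot.grab_frame("wrist"); cv2.imwrite("pics/ah2.png",p["pixels"])
E
```

```text
clock: 55.92
position: [0.4973, -0.2769, 0.1882]
tool_rot: [-3.14, -0.001, 1.552]
force: [0.4, -0.1, -1.5]
grip_width: 0.0671
t 55.92 pos [ 0.4973 -0.2769  0.1882] rpy [-1.7991e+02 -5.0000e-02  8.8940e+01] F [ 0.4 -0.1 -1.5] w 0.0671
world d mm [  0.8   1.4 -53.2] tool shift /25mm [0.054 0.033 2.13 ] rotvec deg [-0.09 -0.05 -0.16] frac [-0.0003 -0.0001 -0.0005]
```

View pics/ah.png

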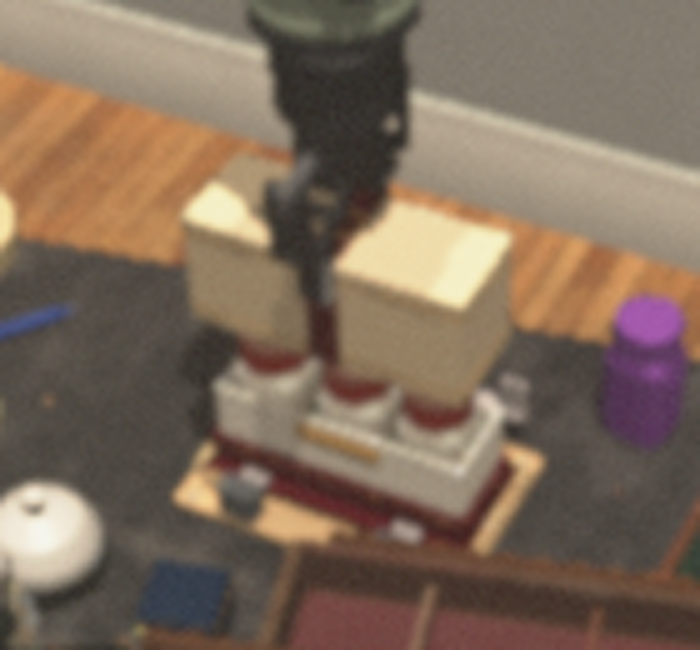

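View pics/ah2.png

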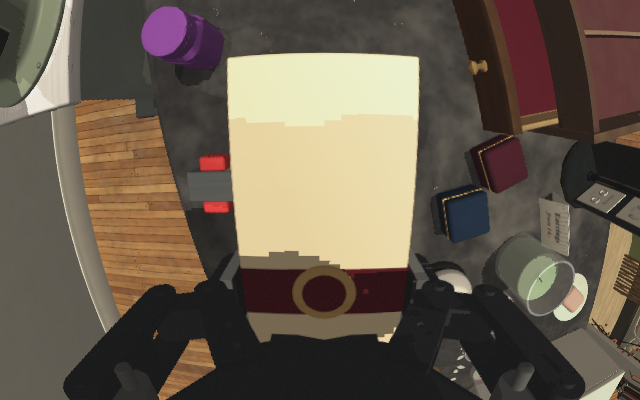

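```bash
python3 -m handwheel '[[0.05,0.03,0.4,0,0,0],[0,0,0.5,0,0,0],[0,0,0.5,0,0,0],[0,0,0.4,0,0,0],[0,0,0.2,0,0,0],[0,0,0,0,0,0]]';  python3 plan.py .4981 -.2755 .085 89.1|head -2
```

```text
clock: 56.78
position: [0.4986, -0.2756, 0.1391]
tool_rot: [-3.141, -0.0, 1.553]
force: [1.0, -0.2, -0.6]
grip_width: 0.0672
t 56.77 pos [ 0.4986 -0.2756  0.1391] rpy [-1.7998e+02 -2.0000e-02  8.8970e+01] F [ 1.  -0.2 -0.6] w 0.0672
world d mm [ -0.5   0.1 -54.1] tool shift /25mm [ 1.000e-03 -1.800e-02  2.166e+00] rotvec deg [-0.02 -0.02 -0.13] frac [-0.0001 -0.     -0.0004]
```

```bash
python3 -m handwheel '[[0,-0.02,0.15,0,0,0],[0,0,0.15,0,0,0],[0,0,0.15,0,0,0],[0,0,0,0,0,0]]'; python3 -m handwheel '[[0,0,0.15,0,0,0],[0,0,0.15,0,0,0],[0,0,0,0,0,0]]'
```

```text
clock: 57.28
position: [0.498, -0.2756, 0.1279]
tool_rot: [-3.141, -0.0, 1.553]
force: [-0.3, -0.0, -1.3]
grip_width: 0.0672
clock: 57.65
position: [0.498, -0.2756, 0.1203]
tool_rot: [-3.141, -0.0, 1.553]
force: [-0.0, -0.2, -1.8]
grip_width: 0.0675
```

```bash
python3 -m handwheel '[[0,0,0.15,0,0,0],[0,0,0.15,0,0,0],[0,0,0.15,0,0,0],[0,0,0,0,0,0]]' - 60; python3 -m handwheel '[[0,0,0.15,0,0,0],[0,0,0.15,0,0,0],[0,0,0.15,0,0,0],[0,0,0,0,0,0]]'
```

```text
clock: 58.15
position: [0.498, -0.2758, 0.1092]
tool_rot: [-3.141, 0.0, 1.553]
force: [-1.0, -1.4, -1.3]
grip_width: 0.0671
clock: 58.65
position: [0.4979, -0.2757, 0.0979]
tool_rot: [-3.141, -0.0, 1.553]
force: [-1.1, -0.8, -2.1]
grip_width: 0.0671
```

```bash
python3 -m handwheel '[[0,0,0.15,0,0,0],[0,0,0.15,0,0,0]]'; python3 -m handwheel '[[0,0,0.1,0,0,0],[0,0,0.05,0,0,0],[0,0,0,0,0,0]]'
```

```text
clock: 58.9
position: [0.498, -0.2757, 0.0907]
tool_rot: [-3.142, 0.0, 1.553]
force: [-3.8, -0.3, 6.9]
grip_width: 0.067
clock: 59.28
position: [0.498, -0.2756, 0.0868]
tool_rot: [-3.141, -0.0, 1.553]
force: [-2.4, -0.3, 2.3]
grip_width: 0.0671
```

```bash
python3 -m handwheel '[[0,0,0.04,0,0,0],[0,0,0.02,0,0,0],[0,0,0,0,0,0]]'; python3 -m handwheel '[[0,0,0.03,0,0,0],[0,0,0.03,0,0,0],[0,0,0,0,0,0]]'
```

```text
clock: 59.65
position: [0.4981, -0.2757, 0.0858]
tool_rot: [-3.142, 0.0, 1.553]
force: [-5.9, 0.5, 13.2]
grip_width: 0.0673
clock: 60.02
position: [0.4981, -0.2758, 0.0857]
tool_rot: [3.141, 0.001, 1.553]
force: [-15.4, 4.3, 43.0]
grip_width: 0.0673
```

```bash
python3 -m handwheel '[[0,0,-0.05,0,0,0],[0,0,0,0,0,0]]'; python3 -m handwheel '[[0,0,0,0,0,0],[0,0,0,0,0,0],[0,0,0,0,0,0]]' -1; python3 -m handwheel '[[0,0,-0.4,0,0,0],[0,0,-0.8,0,0,0],[0,0,-1,0,0,0],[0,0,-1,0,0,0],[0,0,-1,0,0,0]]'; python3 plan.py .39 -.30 .20 -1|head -2; python3 - <<'E'
from h import *
import pickle
p=bot.grab_frame("side"); crop(p,230,150,370,250,"pics/ai.png",5)
p=bot.grab_frame("wrist"); cv2.imwrite("pics/ai2.png",p["pixels"]); pickle.dump(p,open("ai.pkl","wb"))
E
```

```text
clock: 60.28
position: [0.4981, -0.2757, 0.0858]
tool_rot: [3.142, 0.0, 1.553]
force: [-6.9, 2.0, 17.7]
grip_width: 0.067
clock: 60.65
position: [0.4982, -0.2755, 0.085]
tool_rot: [3.142, -0.0, 1.553]
force: [0.4, 0.9, -0.4]
grip_width: 0.0855
clock: 61.28
position: [0.4982, -0.2756, 0.1917]
tool_rot: [3.141, 0.0, 1.553]
force: [-0.3, -0.3, -0.2]
grip_width: 0.0854
t 61.27 pos [ 0.4982 -0.2756  0.1917] rpy [1.7997e+02 1.0000e-02 8.8970e+01] F [-0.3 -0.3 -0.2] w 0.0854
world d mm [-108.2  -24.4    8.3] tool shift /25mm [-1.054 -4.308 -0.333] rotvec deg [ 3.000e-02 -2.000e-02  8.997e+01] frac [ 1.000e-04 -0.000e+00  2.499e-01]
```

View pics/ai.png

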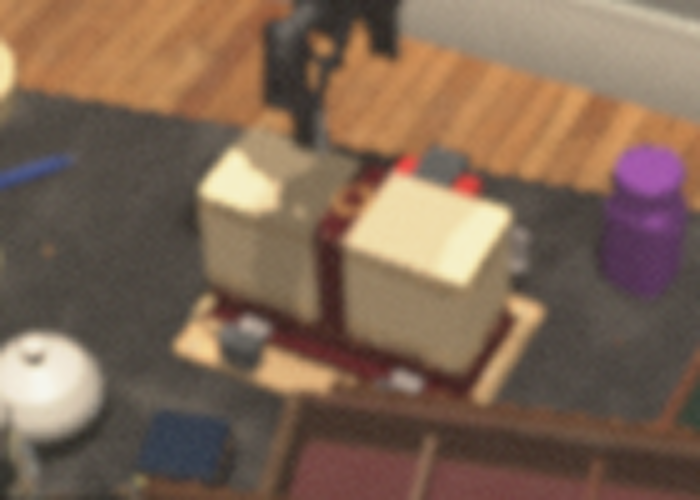

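View pics/ai2.png

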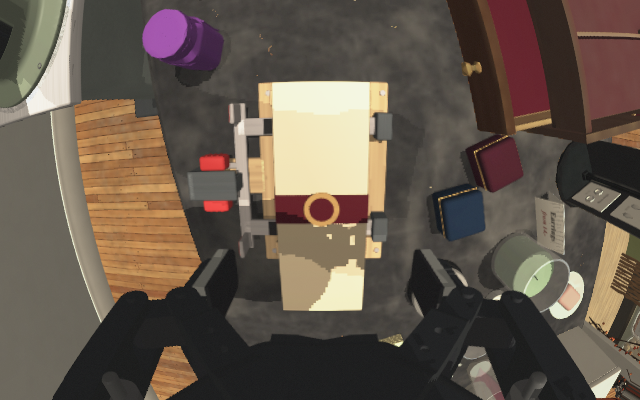

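```bash
python3 - <<'E'
from h import *
import pickle
p=pickle.load(open("g.pkl","rb")); c=lambda u,v:(190+u/3.6,v/3.6)
for u in [(150,243),(240,243),(150,421),(240,419)]: print(atz(p,c(*u),.045,True).round(4))
p=pickle.load(open("ai.pkl","rb")); crop(p,170,90,280,270,"pics/aj.png",4.2)
E
```

```text
[ 0.3766 -0.2418  0.045 ]
[ 0.4066 -0.2446  0.045 ]
[ 0.3743 -0.3007  0.045 ]
[ 0.4047 -0.3021  0.045 ]
```

View pics/aj.png

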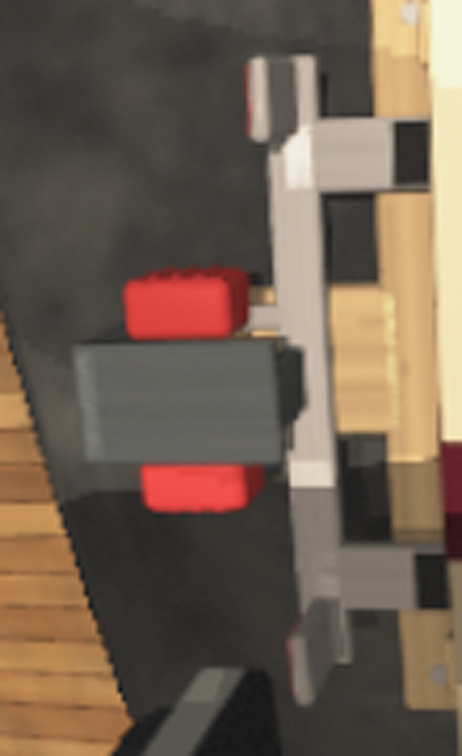

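```bash
python3 - <<'E'
from h import *
import pickle
p=pickle.load(open("ai.pkl","rb")); c=lambda u,v:(170+u/4.2,90+v/4.2)
for z in (.02,.035): print(z,atz(p,c(272,250),z,True).round(4),atz(p,c(325,250),z,True).round(4))
E
python3 plan.py .386 -.2725 .20 -1
```

```text
0.02 [ 0.4069 -0.2408  0.02  ] [ 0.4208 -0.2414  0.02  ]
0.035 [ 0.4113 -0.239   0.035 ] [ 0.4245 -0.2396  0.035 ]
t 61.38 pos [ 0.4993 -0.2761  0.1932] rpy [1.7978e+02 1.1000e-01 8.8960e+01] F [0.9 0.1 0.1] w 0.0851
world d mm [-113.3    3.6    6.8] tool shift /25mm [ 0.06  -4.532 -0.288] rotvec deg [ 2.500e-01 -8.000e-02  8.996e+01] frac [ 7.000e-04 -2.000e-04  2.499e-01]
split n=9 with rows turning:
[np.float64(0.007), np.float64(-0.504), np.float64(-0.032), np.float64(0.0001), np.float64(-0.0), np.float64(0.0278)]
[np.float64(-0.081), np.float64(-0.497), np.float64(-0.032), np.float64(0.0001), np.float64(-0.0), np.float64(0.0278)]
[np.float64(-0.166), np.float64(-0.476), np.float64(-0.031), np.float64(0.0001), np.float64(-0.0), np.float64(0.0278)]
[np.float64(-0.246), np.float64(-0.44), np.float64(-0.031), np.float64(0.0001), np.float64(-0.0), np.float64(0.0278)]
[np.float64(-0.319), np.float64(-0.39), np.float64(-0.031), np.float64(0.0001), np.float64(-0.0), np.float64(0.0278)]
[np.float64(-0.381), np.float64(-0.329), np.float64(-0.031), np.float64(0.0001), np.float64(-0.0), np.float64(0.0278)]
[np.float64(-0.433), np.float64(-0.258), np.float64(-0.03), np.float64(0.0001), np.float64(-0.0), np.float64(0.0278)]
[np.float64(-0.471), np.float64(-0.179), np.float64(-0.03), np.float64(0.0001), np.float64(-0.0), np.float64(0.0278)]
[np.float64(-0.495), np.float64(-0.094), np.float64(-0.03), np.float64(0.0001), np.float64(-0.0), np.float64(0.0278)]
```

```bash
python3 -m handwheel '[[0,-0.5,0,0,0,0.0278],[-0.08,-0.5,0,0,0,0.0278],[-0.17,-0.48,0,0,0,0.0278],[-0.25,-0.44,0,0,0,0.0278],[-0.32,-0.39,0,0,0,0.0278],[-0.38,-0.33,0,0,0,0.0278],[-0.43,-0.26,0,0,0,0.0278],[-0.47,-0.18,0,0,0,0.0278]]'; python3 -m handwheel '[[-0.5,-0.1,0,0,0,0.0278],[0,0,0.8,0,0,0],[0,0,1,0,0,0],[0,0,0.8,0,0,0],[0,0,0,0,0,0]]';  python3 plan.py .384 -.2725 .02 -1|head -2; python3 - <<'E'
from h import *
p=bot.grab_frame("wrist"); cv2.imwrite("pics/ak.png",p["pixels"])
E
```

```text
clock: 62.38
position: [0.3968, -0.2724, 0.1902]
tool_rot: [-3.141, -0.0, 0.15]
force: [0.0, 0.4, -0.5]
grip_width: 0.0851
clock: 63.0
position: [0.3839, -0.2715, 0.1243]
tool_rot: [-3.14, 0.002, -0.019]
force: [-0.2, 0.8, 0.1]
grip_width: 0.0853
t 63.0 pos [ 0.3839 -0.2715  0.1243] rpy [-1.7993e+02  1.2000e-01 -1.1000e+00] F [-0.2  0.8  0.1] w 0.0853
world d mm [ 1.000e-01 -1.000e+00 -1.043e+02] tool shift /25mm [0.015 0.043 4.171] rotvec deg [-0.07  0.12 -0.1 ] frac [-0.0002  0.0003 -0.0003]
```

View pics/ak.png

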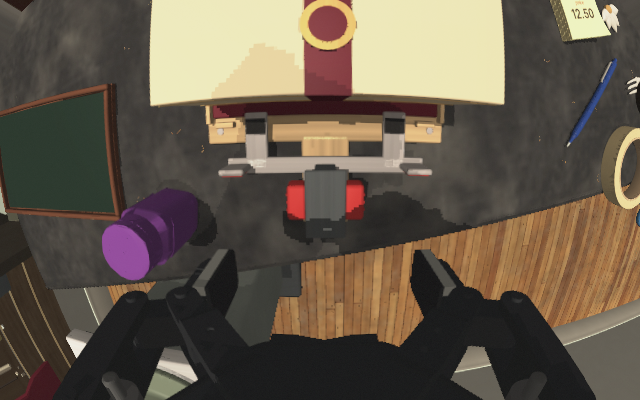

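```bash
python3 -m handwheel '[[0.01,0.04,0.6,0,0,0],[0,0,0.8,0,0,0],[0,0,0.8,0,0,0],[0,0,0.8,0,0,0],[0,0,0.7,0,0,0],[0,0,0.3,0,0,0],[0,0,0.1,0,0,0],[0,0,0,0,0,0]]';  python3 plan.py .384 -.2725 .02 -1|head -2; python3 - <<'E'
from h import *
p=bot.grab_frame("wrist"); cv2.imwrite("pics/al.png",p["pixels"])
E
```

```text
clock: 64.05
position: [0.385, -0.2732, 0.023]
tool_rot: [3.141, -0.001, -0.019]
force: [0.4, 0.5, -0.3]
grip_width: 0.0854
t 64.05 pos [ 0.385  -0.2732  0.023 ] rpy [ 1.7999e+02 -3.0000e-02 -1.1100e+00] F [ 0.4  0.5 -0.3] w 0.0854
world d mm [-1.   0.7 -3. ] tool shift /25mm [-0.041 -0.026  0.12 ] rotvec deg [ 0.01 -0.03 -0.11] frac [ 0.     -0.0001 -0.0003]
```

View pics/al.png

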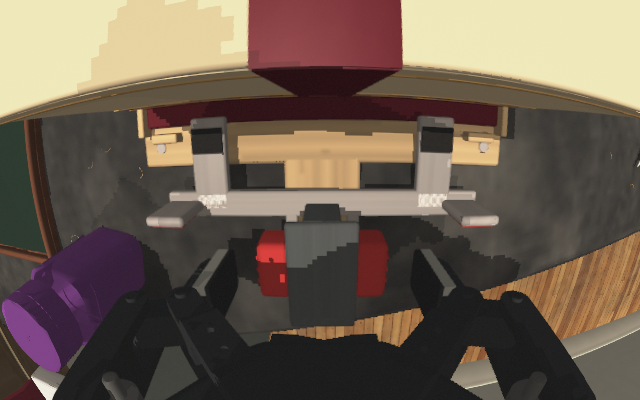

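```bash
python3 -m handwheel '[[0,-0.02,0.1,0,0,0],[0,0,0,0,0,0],[0,0,0,0,0,0],[0,0,0,0,0,0],[0,0,0,0,0,0]]' 1 30; python3 - <<'E'
from h import *
p=bot.grab_frame("wrist"); cv2.imwrite("pics/am.png",p["pixels"])
E
```

```text
clock: 64.72
position: [0.3848, -0.2723, 0.0205]
tool_rot: [-3.141, -0.0, -0.019]
force: [-2.3, 2.9, 10.6]
grip_width: 0.0343
```

View pics/am.png

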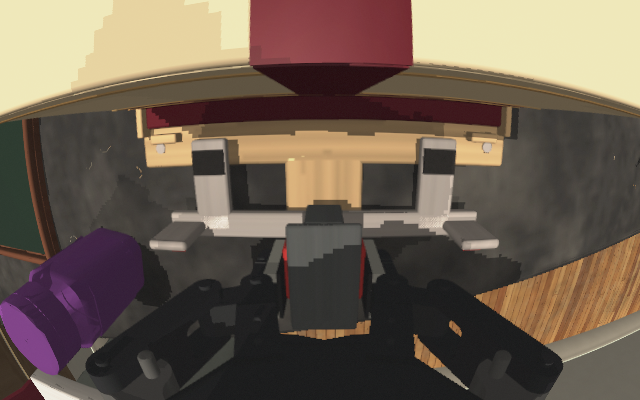

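```bash
python3 -m handwheel '[[0,0,0,0,0,0],[0,0,0,0,0,0],[0,0,0,0,0,0],[0,0,0,0,0,0]]' -1; python3 -m handwheel '[[0,0,-0.3,0,0,0],[0,0,-0.8,0,0,0],[0,0,-1,0,0,0],[0,0,-1,0,0,0],[0,0,-1,0,0,0],[0,0,-1,0,0,0],[0,0,-1,0,0,0],[0,0,-0.8,0,0,0]]'; python3 plan.py .4981 -.2757 .19 89; python3 - <<'E'
from h import *
p=bot.grab_frame("wrist"); cv2.imwrite("pics/an.png",p["pixels"])
E
```

```text
clock: 65.28
position: [0.3848, -0.2725, 0.0202]
tool_rot: [-3.142, -0.0, -0.019]
force: [0.5, -0.2, -0.0]
grip_width: 0.0857
clock: 66.28
position: [0.3847, -0.2725, 0.1942]
tool_rot: [3.141, -0.001, -0.019]
force: [1.0, -0.5, 0.7]
grip_width: 0.0854
t 66.28 pos [ 0.3847 -0.2725  0.1942] rpy [ 1.7998e+02 -4.0000e-02 -1.1100e+00] F [ 1.  -0.5  0.7] w 0.0854
world d mm [113.4  -3.2  -4.2] tool shift /25mm [4.536 0.038 0.171] rotvec deg [ 5.000e-02 -2.000e-02 -9.011e+01] frac [ 2.000e-04 -0.000e+00 -2.503e-01]
split n=9 with rows turning:
[np.float64(0.504), np.float64(0.004), np.float64(0.019), np.float64(0.0), np.float64(-0.0), np.float64(-0.0278)]
[np.float64(0.496), np.float64(0.092), np.float64(0.019), np.float64(0.0), np.float64(-0.0), np.float64(-0.0278)]
[np.float64(0.472), np.float64(0.177), np.float64(0.019), np.float64(0.0), np.float64(-0.0), np.float64(-0.0278)]
[np.float64(0.434), np.float64(0.256), np.float64(0.019), np.float64(0.0), np.float64(-0.0), np.float64(-0.0278)]
[np.float64(0.383), np.float64(0.328), np.float64(0.019), np.float64(0.0), np.float64(-0.0), np.float64(-0.0278)]
[np.float64(0.32), np.float64(0.389), np.float64(0.019), np.float64(0.0), np.float64(-0.0), np.float64(-0.0278)]
[np.float64(0.248), np.float64(0.439), np.float64(0.019), np.float64(0.0), np.float64(-0.0), np.float64(-0.0278)]
[np.float64(0.168), np.float64(0.475), np.float64(0.019), np.float64(0.0), np.float64(-0.0), np.float64(-0.0278)]
[np.float64(0.082), np.float64(0.497), np.float64(0.019), np.float64(0.0), np.float64(-0.0), np.float64(-0.0278)]
```

View pics/an.png

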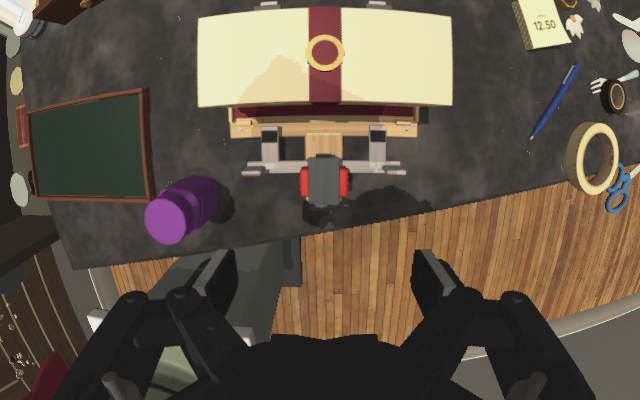

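```bash
python3 -m handwheel '[[0.5,0,0,0,0,-0.0278],[0.5,0.09,0,0,0,-0.0278],[0.47,0.18,0,0,0,-0.0278],[0.43,0.26,0,0,0,-0.0278],[0.38,0.33,0,0,0,-0.0278],[0.32,0.39,0,0,0,-0.0278],[0.25,0.44,0,0,0,-0.0278],[0.17,0.48,0,0,0,-0.0278]]'; python3 -m handwheel '[[0.1,0.5,0.1,0,0,-0.0278],[0,0,0.3,0,0,0],[0,0,0,0,0,0]]'; python3 plan.py .4975 -.2745 .0845 89|head -2;python3 - <<'E'
from h import *
p=bot.grab_frame("wrist"); cv2.imwrite("pics/ao.png",p["pixels"])
E
```

```text
clock: 67.32
position: [0.4859, -0.2755, 0.1929]
tool_rot: [-3.142, 0.0, 1.384]
force: [-0.4, -0.2, 0.6]
grip_width: 0.0852
clock: 67.7
position: [0.4974, -0.2754, 0.182]
tool_rot: [-3.14, -0.0, 1.548]
force: [0.4, -0.7, -0.3]
grip_width: 0.0854
t 67.7 pos [ 0.4974 -0.2754  0.182 ] rpy [-1.7991e+02 -2.0000e-02  8.8720e+01] F [ 0.4 -0.7 -0.3] w 0.0854
world d mm [  0.1   0.9 -97.5] tool shift /25mm [0.034 0.008 3.899] rotvec deg [-0.09 -0.02 -0.28] frac [-0.0002 -0.0001 -0.0008]
```

View pics/ao.png

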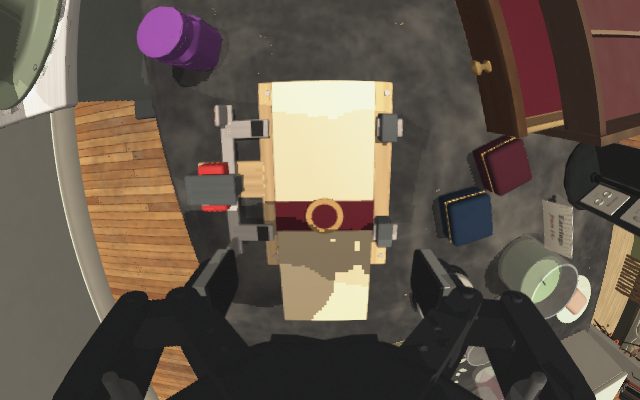

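```bash
python3 -m handwheel '[[0.03,0.02,0.6,0,0,-0.0006],[0,0,0.9,0,0,0],[0,0,0.9,0,0,0],[0,0,0.9,0,0,0],[0,0,0.5,0,0,0],[0,0,0.1,0,0,0],[0,0,0,0,0,0]]' -1; python3 -m handwheel '[[0,0,0,0,0,0],[0,0,0,0,0,0],[0,0,0,0,0,0],[0,0,0,0,0,0]]' 1 60; python3 -m handwheel '[[0,0,-0.1,0,0,0],[0,0,-0.1,0,0,0],[0,0,-0.1,0,0,0],[0,0,-0.2,0,0,0],[0,0,-0.2,0,0,0],[0,0,-0.3,0,0,0],[0,0,-0.3,0,0,0],[0,0,-0.3,0,0,0]]'; python3 - <<'E'
from h import *
p=bot.grab_frame("wrist"); cv2.imwrite("pics/ap.png",p["pixels"])
p=bot.grab_frame("side"); crop(p,230,130,370,250,"pics/ap2.png",5)
E
```

```text
clock: 68.62
position: [0.4991, -0.2747, 0.0855]
tool_rot: [3.141, 0.0, 1.556]
force: [0.9, 0.8, 0.8]
grip_width: 0.0855
clock: 69.12
position: [0.499, -0.2749, 0.0861]
tool_rot: [3.141, 0.001, 1.556]
force: [-3.9, 2.3, 8.5]
grip_width: 0.0668
clock: 70.12
position: [0.499, -0.2747, 0.1258]
tool_rot: [3.141, 0.0, 1.556]
force: [-0.2, 0.4, -6.3]
grip_width: 0.0669
```

View pics/ap2.png

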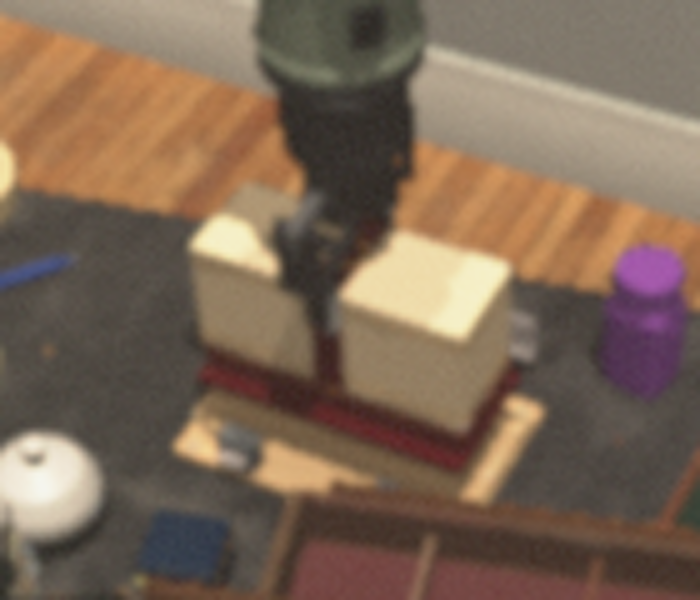

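View pics/ap.png

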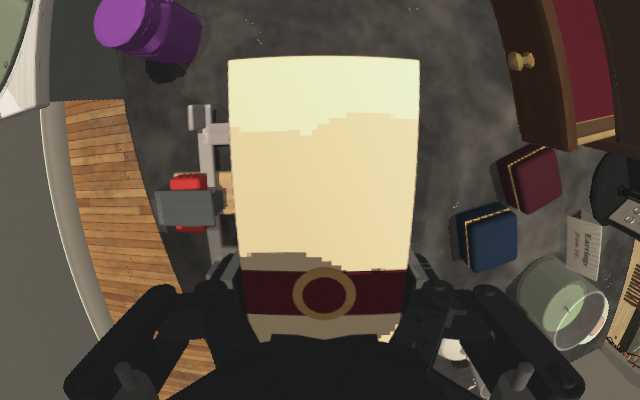

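```bash
python3 -m handwheel '[[0,0,-0.4,0,0,0],[0,0,-0.5,0,0,0],[0,0,-0.6,0,0,0],[0,0,-0.6,0,0,0],[0,0,-0.5,0,0,0],[0,0,-0.4,0,0,0],[0,0,-0.2,0,0,0],[0,0,0,0,0,0]]'; python3 plan.py .437 .0555 .205 88 | head -6
```

```text
clock: 71.22
position: [0.499, -0.2747, 0.2053]
tool_rot: [3.141, 0.0, 1.556]
force: [0.5, -0.6, -6.4]
grip_width: 0.0671
t 71.22 pos [ 0.499  -0.2747  0.2053] rpy [1.7999e+02 1.0000e-02 8.9180e+01] F [ 0.5 -0.6 -6.4] w 0.0671
world d mm [-6.200e+01  3.302e+02 -3.000e-01] tool shift /25mm [ 1.3172e+01 -2.6670e+00  1.0000e-02] rotvec deg [0.01 0.01 1.18] frac [0.     0.     0.0033]
split n=14 with rows turning:
[np.float64(0.941), np.float64(-0.19), np.float64(0.001), np.float64(0.0), np.float64(0.0), np.float64(0.0002)]
[np.float64(0.941), np.float64(-0.192), np.float64(0.001), np.float64(0.0), np.float64(0.0), np.float64(0.0002)]
[np.float64(0.94), np.float64(-0.193), np.float64(0.001), np.float64(0.0), np.float64(0.0), np.float64(0.0002)]
```

```bash
python3 -m handwheel '[[0.2,-0.04,0,0,0,0],[0.4,-0.08,0,0,0,0.0005],[0.6,-0.12,0,0,0,0.0005],[0.6,-0.12,0,0,0,0.0005],[0.6,-0.12,0,0,0,0.0005],[0.6,-0.12,0,0,0,0.0005],[0.6,-0.12,0,0,0,0.0005],[0.6,-0.12,0,0,0,0.0003]]'; python3 -m handwheel '[[0.6,-0.12,0,0,0,0],[0.6,-0.12,0,0,0,0],[0.6,-0.12,0,0,0,0],[0.6,-0.12,0,0,0,0],[0.6,-0.12,0,0,0,0],[0.6,-0.12,0,0,0,0],[0.6,-0.12,0,0,0,0],[0.6,-0.12,0,0,0,0]]'; python3 -m handwheel '[[0.6,-0.12,0,0,0,0],[0.6,-0.12,0,0,0,0],[0.6,-0.12,0,0,0,0],[0.6,-0.12,0,0,0,0],[0.6,-0.12,0,0,0,0],[0.6,-0.12,0,0,0,0],[0.4,-0.08,0,0,0,0],[0.2,-0.04,0,0,0,0]]'; python3 -m handwheel '[[0,0,0,0,0,0]]'; python3 plan.py .437 .0555 .14 88 | head -2;  python3 - <<'E'
from h import *
p=bot.grab_frame("wrist"); cv2.imwrite("pics/aq.png",p["pixels"])
p=bot.grab_frame("side"); crop(p,330,110,470,270,"pics/aq2.png",4)
E
```

```text
clock: 72.22
position: [0.4803, -0.1682, 0.2052]
tool_rot: [3.142, -0.0, 1.536]
force: [-0.1, 0.7, -6.0]
grip_width: 0.0669
clock: 73.22
position: [0.4605, -0.0474, 0.2052]
tool_rot: [3.142, -0.0, 1.536]
force: [0.1, -0.2, -6.6]
grip_width: 0.0674
clock: 74.22
position: [0.4433, 0.0578, 0.2052]
tool_rot: [3.142, -0.0, 1.536]
force: [0.9, 0.4, -7.0]
grip_width: 0.0671
clock: 74.35
position: [0.4433, 0.0573, 0.2051]
tool_rot: [-3.141, 0.0, 1.536]
force: [-0.4, -0.3, -6.2]
grip_width: 0.0668
t 74.35 pos [0.4433 0.0573 0.2051] rpy [-179.99    0.     88.01] F [-0.4 -0.3 -6.2] w 0.0668
world d mm [ -6.3  -1.8 -65.1] tool shift /25mm [-0.081 -0.249  2.606] rotvec deg [-0.01  0.    0.01] frac [-0.  0.  0.]
```

View pics/aq2.png

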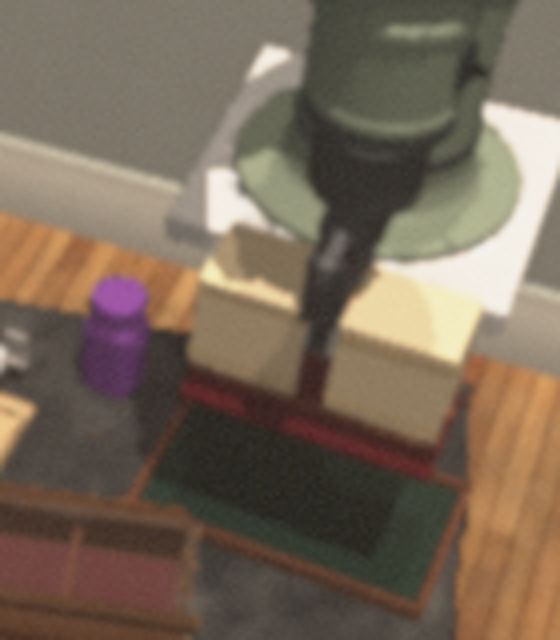

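View pics/aq.png

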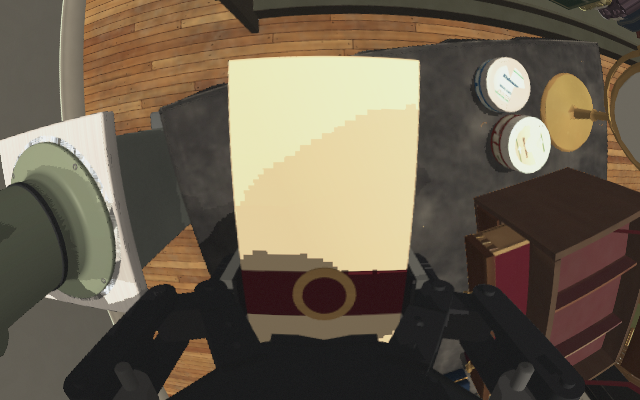

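Good: level and carried closed. Now I'll correct the position by a few millimetres and lower it.

```bash
python3 -m handwheel '[[-0.04,-0.12,0.2,0,0,0],[-0.04,-0.13,0.4,0,0,0],[0,0,0.5,0,0,0],[0,0,0.5,0,0,0],[0,0,0.5,0,0,0],[0,0,0.5,0,0,0],[0,0,0.4,0,0,0],[0,0,0,0,0,0]]'; python3 plan.py .437 .0555 .086 88 | head -2;  python3 - <<'E'
from h import *
p=bot.grab_frame("side"); crop(p,330,130,470,270,"pics/ar2.png",4)
p=bot.grab_frame("top"); crop(p,180,190,320,280,"pics/ar.png",5)
E
```

```text
clock: 75.45
position: [0.4367, 0.0555, 0.1295]
tool_rot: [-3.14, 0.0, 1.536]
force: [-0.4, 0.1, -5.0]
grip_width: 0.0674
t 75.45 pos [0.4367 0.0555 0.1295] rpy [-179.93    0.     88.01] F [-0.4  0.1 -5. ] w 0.0674
world d mm [  0.3   0.  -43.5] tool shift /25mm [1.00e-03 1.50e-02 1.74e+00] rotvec deg [-0.07  0.    0.01] frac [-0.0002  0.      0.    ]
```

View pics/ar2.png

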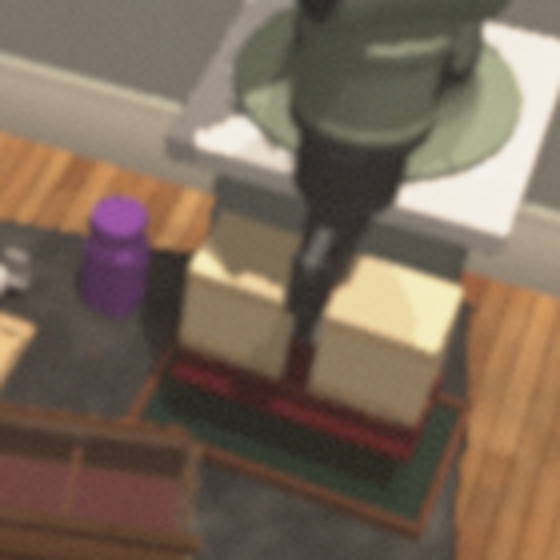

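View pics/ar.png

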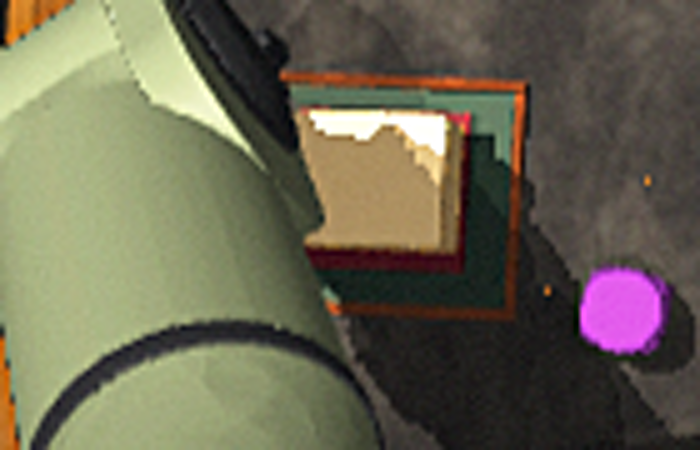

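```bash
python3 - <<'E'
from h import *
p=bot.grab_frame("top"); c=lambda u,v:(180+u/5,190+v/5)
z=.0515+.008
print("board R",atz(p,c(471,113),z).round(4),atz(p,c(463,270),z).round(4)); print("tray inner R",atz(p,c(516,95),.014).round(4),atz(p,c(507,308),.014).round(4),"outer",atz(p,c(527,82),.014).round(4),atz(p,c(517,318),.014).round(4))
E
```

```text
board R [ 0.4779 -0.0382  0.0595] [ 0.3894 -0.0352  0.0595]
tray inner R [ 0.4923 -0.0592  0.014 ] [ 0.3683 -0.0559  0.014 ] outer [ 0.5    -0.0655  0.014 ] [ 0.3626 -0.0618  0.014 ]
```

```bash
python3 -m handwheel '[[0,0,0.3,0,0,0],[0,0,0.4,0,0,0],[0,0,0.4,0,0,0],[0,0,0.3,0,0,0],[0,0,0.15,0,0,0],[0,0,0.1,0,0,0],[0,0,0,0,0,0]]'; python3 -m handwheel '[[0,0,0.05,0,0,0],[0,0,0.03,0,0,0],[0,0,0,0,0,0]]'
```

```text
clock: 76.47
position: [0.4371, 0.0555, 0.0889]
tool_rot: [3.142, -0.0, 1.536]
force: [-1.1, -0.5, -6.0]
grip_width: 0.0671
clock: 76.85
position: [0.437, 0.0554, 0.0869]
tool_rot: [3.142, -0.0, 1.536]
force: [-0.5, 0.1, -5.9]
grip_width: 0.0669
```

```bash
python3 -m handwheel '[[0,0,0.04,0,0,0],[0,0,0.03,0,0,0],[0,0,0,0,0,0]]'; python3 -m handwheel '[[0,0,0.03,0,0,0],[0,0,0.02,0,0,0],[0,0,0,0,0,0]]'
```

```text
clock: 77.22
position: [0.437, 0.0554, 0.0851]
tool_rot: [-3.142, -0.0, 1.536]
force: [-0.8, 0.3, -6.5]
grip_width: 0.0669
clock: 77.6
position: [0.437, 0.0555, 0.0841]
tool_rot: [3.141, 0.0, 1.536]
force: [-3.3, -0.1, 2.6]
grip_width: 0.0673
```

```bash
python3 -m handwheel '[[0,0,0.03,0,0,0],[0,0,0,0,0,0]]'; python3 -m handwheel '[[0,0,-0.02,0,0,0],[0,0,0,0,0,0]]';  python3 -m handwheel '[[0,0,0,0,0,0],[0,0,0,0,0,0],[0,0,0,0,0,0],[0,0,0,0,0,0]]' -1; python3 -m handwheel '[[0,0,-0.3,0,0,0],[0,0,-0.8,0,0,0],[0,0,-1,0,0,0],[0,0,-1,0,0,0],[0,0,-1,0,0,0],[0,0,-1,0,0,0],[0,0,-1,0,0,0],[0,0,-0.5,0,0,0]]'; python3 -m handwheel '[[-1,0,0,0,0,0],[-1,0.2,0,0,0,0],[-1,0.2,0,0,0,0],[-1,0.2,0,0,0,0],[-1,0.2,0,0,0,0],[-1,0,0,0,0,0],[0,0,0,0,0,0]]'; python3 - <<'E'
from h import *
p=bot.grab_frame("side"); crop(p,230,150,470,270,"pics/as2.png",3.3)
p=bot.grab_frame("top"); cv2.imwrite("pics/as_top.png",p["pixels"]); crop(p,180,190,320,280,"pics/as.png",5)
p=bot.grab_frame("wrist"); cv2.imwrite("pics/as3.png",p["pixels"])
import pickle; pickle.dump(p,open("as.pkl","wb"))
E
```

```text
clock: 77.85
position: [0.437, 0.0555, 0.0839]
tool_rot: [3.141, 0.001, 1.536]
force: [-9.8, -0.4, 26.5]
grip_width: 0.0676
clock: 78.1
position: [0.437, 0.0555, 0.0841]
tool_rot: [3.141, 0.0, 1.536]
force: [-5.7, -0.7, 10.5]
grip_width: 0.0667
clock: 78.6
position: [0.437, 0.0554, 0.0836]
tool_rot: [-3.142, -0.0, 1.536]
force: [-0.2, -0.2, -1.1]
grip_width: 0.0854
clock: 79.6
position: [0.4373, 0.0555, 0.2501]
tool_rot: [3.14, -0.0, 1.536]
force: [-0.3, -0.2, -0.2]
grip_width: 0.0855
clock: 80.47
position: [0.4513, -0.0966, 0.2483]
tool_rot: [-3.141, 0.0, 1.533]
force: [-0.3, 1.1, 0.2]
grip_width: 0.0851
```

View pics/as2.png

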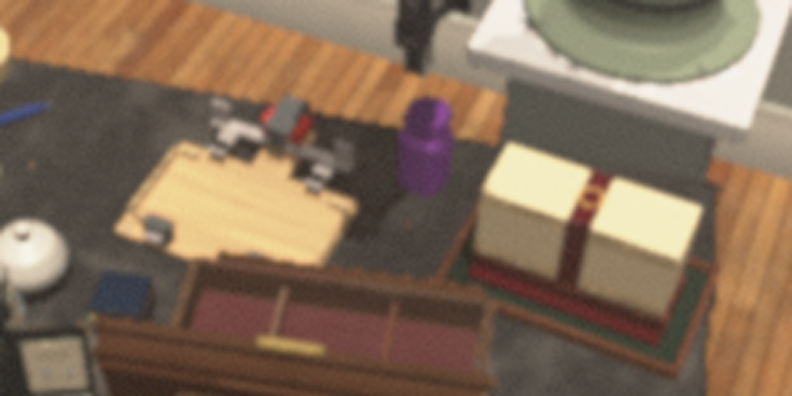

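View pics/as_top.png

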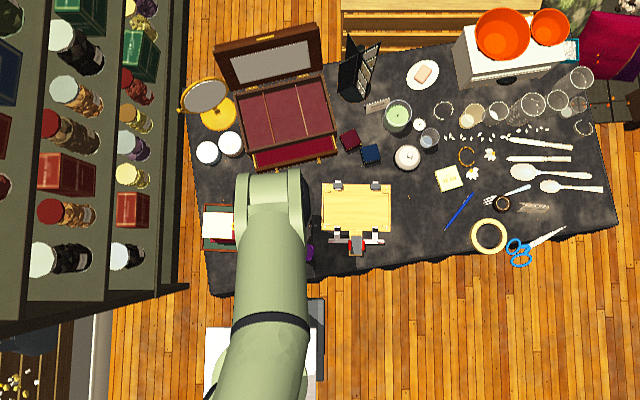

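View pics/as3.png

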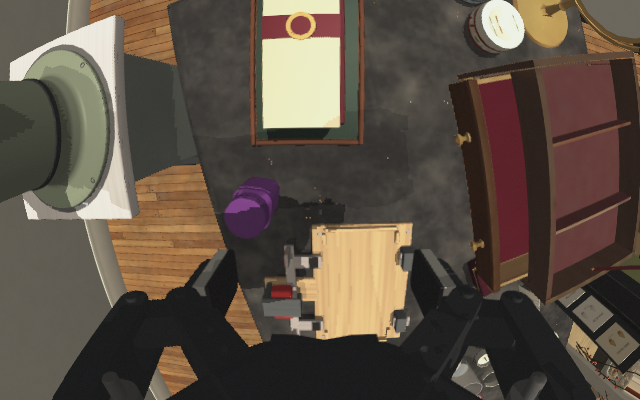

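```bash
python3 -c "
from workcell import bot
print(bot.observe()['clock']); print(bot.job_done())"
```

```text
80.625
the job is handed in; nothing more can be done
None
```

The order is packed and handed in at 80.6 s of the 192 s allowed. The closed box lies flat in the order tray, with all three red-capped jars inside.

**What I did**
- **Clamp and lid:** I pushed the clamp in to its stop, drew the lid straight up and stood it mouth down to the right of the cradle.
- **Jars:** All three jars were there. Each stands in its own compartment.
- **Knocked lid:** The lid had been knocked about 35 mm while I packed. I measured it again, picked it up and pressed it home until it stopped hard on the shoulder.
- **Release and carry:** I pinched the two red buttons and the clamp opened. I then carried the box level by its lid, released it in the tray and withdrew the arm.

**What the checks showed**
- **Jars in the box:** The labels on the caps read -1.0° to -1.5° against the box's own -1.0°, so the jars stand square.
- **Lid home:** The arm height when the lid stopped, and again when the box touched the tray floor, both matched a fully closed lid. The full 6 N of packed weight lifted with it.
- **Box in the tray:** The last measurement, just before lowering, put the board about 20 mm from the right wall and 14 to 21 mm from the side walls. The last pictures show the box flat and inside the rim.
- **Bystanders:** The bell, note pad, ring boxes and purple jar look where they were at the start.

**Disagreements and forces**
- **Measurements:** The views of the box and caps differed by 1 to 2 mm, which is within the camera calibration.
- **Contact forces:** The highest wrist forces were about 46 N pressing the lid home, 39 N at the clamp stop and 28 N setting down the first jar and the box.

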